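# Unstack culture flasks into their colour-coded stage holders

## Task

Take the two stacks of culture flasks apart and lay each flask flat in the black holder that has the colour of its cap, seated down between the four corner stops (cap towards either end). None may be tipped up on edge or fall onto its side on the way.

Things in the scene. Friction and masses are not known exactly. Their poses are not given: they have to be found in the camera images.
- flask_red_center (a point): Centre of the culture flask with red cap and red sticker: flat clear block 70 long x 42 wide x 24 mm high, tapered at the neck end. This point is mid-block, 12 mm above its underside. x points along the length to the cap (21 mm thick, its end 62 mm from here), y across, z up. 42-84 g. At the start the flasks lie flat in two stacks (three and two high, 24 mm a layer), caps pointing different ways.
- flask_blue_center (a point): Centre of the culture flask with blue cap and blue sticker: flat clear block 70 long x 42 wide x 24 mm high, tapered at the neck end. This point is mid-block, 12 mm above its underside. x points along the length to the cap (21 mm thick, its end 62 mm from here), y across, z up. 42-84 g. At the start the flasks lie flat in two stacks (three and two high, 24 mm a layer), caps pointing different ways.
- flask_green_center (a point): Centre of the culture flask with green cap and green sticker: flat clear block 70 long x 42 wide x 24 mm high, tapered at the neck end. This point is mid-block, 12 mm above its underside. x points along the length to the cap (21 mm thick, its end 62 mm from here), y across, z up. 42-84 g. At the start the flasks lie flat in two stacks (three and two high, 24 mm a layer), caps pointing different ways.
- flask_yellow_center (a point): Centre of the culture flask with yellow cap and yellow sticker: flat clear block 70 long x 42 wide x 24 mm high, tapered at the neck end. This point is mid-block, 12 mm above its underside. x points along the length to the cap (21 mm thick, its end 62 mm from here), y across, z up. 42-84 g. At the start the flasks lie flat in two stacks (three and two high, 24 mm a layer), caps pointing different ways.
- flask_white_center (a point): Centre of the culture flask with white cap and white sticker: flat clear block 70 long x 42 wide x 24 mm high, tapered at the neck end. This point is mid-block, 12 mm above its underside. x points along the length to the cap (21 mm thick, its end 62 mm from here), y across, z up. 42-84 g. At the start the flasks lie flat in two stacks (three and two high, 24 mm a layer), caps pointing different ways.
- holder_red: Fixed black holder plate 100 x 68 x 8 mm with four red corner stops. Origin: centre of its underside; x along its length, z up. Pocket between the stops 82 x 54 mm, floor 8 mm above origin, stops 5 mm above floor, long sides open for the middle 54 mm, ends for 40 mm (the neck passes). A seated flask's centre is 20 mm above the origin, its length along x, cap to either end.
- holder_blue: Fixed black holder plate 100 x 68 x 8 mm with four blue corner stops. Origin: centre of its underside; x along its length, z up. Pocket between the stops 82 x 54 mm, floor 8 mm above origin, stops 5 mm above floor, long sides open for the middle 54 mm, ends for 40 mm (the neck passes). A seated flask's centre is 20 mm above the origin, its length along x, cap to either end.
- holder_green: Fixed black holder plate 100 x 68 x 8 mm with four green corner stops. Origin: centre of its underside; x along its length, z up. Pocket between the stops 82 x 54 mm, floor 8 mm above origin, stops 5 mm above floor, long sides open for the middle 54 mm, ends for 40 mm (the neck passes). A seated flask's centre is 20 mm above the origin, its length along x, cap to either end.
- holder_yellow: Fixed black holder plate 100 x 68 x 8 mm with four yellow corner stops. Origin: centre of its underside; x along its length, z up. Pocket between the stops 82 x 54 mm, floor 8 mm above origin, stops 5 mm above floor, long sides open for the middle 54 mm, ends for 40 mm (the neck passes). A seated flask's centre is 20 mm above the origin, its length along x, cap to either end.
- holder_white: Fixed black holder plate 100 x 68 x 8 mm with four white corner stops. Origin: centre of its underside; x along its length, z up. Pocket between the stops 82 x 54 mm, floor 8 mm above origin, stops 5 mm above floor, long sides open for the middle 54 mm, ends for 40 mm (the neck passes). A seated flask's centre is 20 mm above the origin, its length along x, cap to either end.
Mind the look-alikes: they are no part of the job. What is shaped like the part that bears flask_red_center but purple is not meant.

How it is judged:
At the end, for the whole second after the job is handed in: Each of the five flasks lies flat in the holder of its own colour: centre within 10 mm of the holder's centre along and across it, seated on its floor (height within 4 mm), level within 3.4 degrees, length along the holder within 15 degrees either way round, released and at rest (x of flask_red_center in the frame of holder_red between -0.01 and 0.01 m and y of flask_red_center in the frame of holder_red between -0.01 and 0.01 m and z of flask_red_center in the frame of holder_red between 0.016 and 0.024 m and angle between the x axis of flask_red_center and the x axis of holder_red, either way round below 0.26 rad and angle between each of flask_red_center, flask_blue_center, flask_green_center, flask_yellow_center, flask_white_center's own z axis and vertical below 0.06 rad and linear speed of each of flask_red, flask_blue, flask_green, flask_yellow, flask_white below 0.02 m/s and x of flask_blue_center in the frame of holder_blue between -0.01 and 0.01 m and y of flask_blue_center in the frame of holder_blue between -0.01 and 0.01 m and z of flask_blue_center in the frame of holder_blue between 0.016 and 0.024 m and angle between the x axis of flask_blue_center and the x axis of holder_blue, either way round below 0.26 rad and x of flask_green_center in the frame of holder_green between -0.01 and 0.01 m and y of flask_green_center in the frame of holder_green between -0.01 and 0.01 m and z of flask_green_center in the frame of holder_green between 0.016 and 0.024 m and angle between the x axis of flask_green_center and the x axis of holder_green, either way round below 0.26 rad and x of flask_yellow_center in the frame of holder_yellow between -0.01 and 0.01 m and y of flask_yellow_center in the frame of holder_yellow between -0.01 and 0.01 m and z of flask_yellow_center in the frame of holder_yellow between 0.016 and 0.024 m and angle between the x axis of flask_yellow_center and the x axis of holder_yellow, either way round below 0.26 rad and x of flask_white_center in the frame of holder_white between -0.01 and 0.01 m and y of flask_white_center in the frame of holder_white between -0.01 and 0.01 m and z of flask_white_center in the frame of holder_white between 0.016 and 0.024 m and angle between the x axis of flask_white_center and the x axis of holder_white, either way round below 0.26 rad); the robot touches nothing.
It fails at once if a flask is tipped by more than 40 degrees (angle between any of flask_red_center, flask_blue_center, flask_green_center, flask_yellow_center, flask_white_center's own z axis and vertical above 0.7 rad).
It also fails if it takes over 131 s, if anything falls off the work surface, if the arm or the gripper's body presses on something with over 40 N, if the wrist force passes 120 N, or if a joint passes its speed limit or range.

## Robot

A 7-joint arm with a two-finger parallel gripper is mounted at the origin on the work surface. World frame = base frame: x ahead of the robot, y to its left, z up, the work surface at z = 0. Lengths are in m, angles in rad, forces in N, time in s.
With the tool pointing down it reaches from about 0.4 to 0.875 m from the base axis. Payload 6.5 kg.
Tool frame: the origin (TCP) lies on the centre line of the jaws, within the pads' length; the fingertips stand 8 mm ahead of it and the grasp point (between the pads) lies 11 mm behind it; y points along the fingers, x is the direction in which the jaws open and shut, and the axes are right-handed (so a half turn about y gives the same grasp; the last joint's range is limited). The gripper opens to 88 mm and grips with 3 to 60 N. Pads are 18 mm wide; open, the fingers measure 123 mm over their backs; the gripper's body (75 mm by 187 mm) begins 45 mm behind the grasp point.
Start: joints at [-1.262, 0.536, -0.004, 1.538, 0.003, 1.067, -0.071], TCP at [0.238, 0.605, 0.247] pointing down, gripper open.
Joint ranges: [-2.7, 2.7], [-0.37, 2.16], [-1.27, 1.26], [0.24, 2.4], [-1.31, 4.45], [0.19, 1.91], [-2.76, 2.76]. Speed limits (rad/s): [2.39, 2.39, 3.14, 3.14, 3.14, 3.14, 3.14].

## Interface

Orientations are given as a 3x3 rotation matrix whose columns are the frame's x, y, z axes.
In Python, from bench import * gives the robot as it stands.
- The arm moves only by the tool servo_tool, never from a script. Its argument "deltas" is one flat list of numbers, 7 for each row, row after row: the shift along the tool's x, y, z in mm, then the turn, a rotation vector about the tool's x, y, z in degrees, then the opening in per cent of the stroke, from 0 (shut) to 100 (fully open). A call has 1 to 12 rows; each row shifts and turns the pose as measured when the row begins, along the tool's axes as they then stand; what a row does not reach is not made up. A row lasts 1/8 s, in which the tool goes at most 62.5 mm and 10.7 degrees, less where a joint would pass 70% of its speed; a pose out of reach is approached as far as the arm can. A call with a gripper value outside its range is refused whole. The fingers move at their own pace and stop on an object; the grip force is fixed at half the most. Time passes only in rows, so rows that do not move let the fingers close. It gives the time, the measured TCP pose, the force and the opening at its end, in the units of the state.
- get_state(): the state, without advancing time (a new reading comes with each control period).
- read_camera(name): name is "scene" or "top" or "wrist"; returns the picture (400x640x3 uint8, red, green, blue); there is no depth.
- camera_model(name): a dict with "mtx" (3x3 intrinsics, pixels), "R" (3x3) and "t" (3): a world point X has camera coordinates R X + t; the wrist camera has in their place "T_tool_cam" (4x4, takes a point from camera to tool coordinates, whose origin is the TCP and whose axes are the tool frame's). Camera axes: x right, y down, z forward; pixel columns grow to the right and rows downward; lengths in m; the calibration is good to about 2 mm. A picture is of the moment at which its call begins: read the wrist's pose just before it. camera_model takes no time and is no camera call.
- hand_in(): hands the job in, once; it reports no verdict.
The state is a dict: "time": time; "qpos": joint angles; "dq": joint speeds; "joint_efforts": joint torques, N m; "tool_pos": TCP position; "eef_rot": TCP orientation; "ft_force": force on the tool from outside, world axes, zero at the start; "moment": the same for the moment, N m; "grip_width": finger opening in m.
Only numpy, scipy, OpenCV 4.12 (cv2) and the standard library are available. Lean on these libraries where they do the work, as an engineer would, in place of code of your own. Each camera call takes 0.05 s, during which the arm holds its last target.

## Working session

There is one attempt and no reset: what is moved stays moved. The work goes in short steps, Python scripts to look and compute and a tool call to move; the robot and the scene stay as the last step left them, time stands still between calls to the robot, and variables do not carry over. Pictures are saved under pics/ and viewed, and the job is handed in when it is done.

Besides the shell and the picture viewer there is one more tool, called after "Request:" as name(argument=value, ...) on one line, values as JSON. servo_tool: Moves the arm, as the interface text tells. Its arguments: {"type":"object","properties":{"deltas":{"type":"array","items":{"type":"number"}}},"required":["deltas"]}

```bash
ls; mkdir -p pics; python3 - <<'E'
from bench import *
import cv2,numpy as np
for n in ["scene","top","wrist"]:
    im=read_camera(n); cv2.imwrite(f"pics/{n}0.png",im[:,:,::-1])
    m=camera_model(n); print(n,{k:np.round(v,3).tolist() for k,v in m.items()})
s=get_state(); print(s)
E
```

```text
pics
scene {'mtx': [[476.247, 0.0, 320.958], [0.0, 476.247, 208.191], [0.0, 0.0, 1.0]], 'R': [[-0.811, 0.585, -0.003], [0.455, 0.628, -0.631], [-0.367, -0.514, -0.776]], 't': [0.491, -0.224, 1.307]}
top {'mtx': [[416.442, 0.0, 318.935], [0.0, 416.442, 205.224], [0.0, 0.0, 1.0]], 'R': [[0.013, -1.0, -0.002], [-0.99, -0.013, -0.143], [0.143, 0.004, -0.99]], 't': [0.007, 0.579, 0.998]}
wrist {'mtx': [[287.372, 0.0, 322.174], [0.0, 287.372, 198.417], [0.0, 0.0, 1.0]], 'T_tool_cam': [[1.0, 0.001, -0.001, 0.0], [0.001, -0.305, 0.952, -0.138], [0.001, -0.952, -0.305, 0.08], [0.0, 0.0, 0.0, 1.0]]}
{'time': 0.15, 'qpos': array([-1.26216276,  0.53700552, -0.00440833,  1.53862331,  0.00261215,
        1.06726991, -0.07118835]), 'dq': array([-1.10442252e-05, -1.92332669e-03,  1.27921508e-05, -3.22077192e-03,
       -8.25134514e-04, -6.55734025e-04,  1.13269796e-03]), 'joint_efforts': array([ 1.33574336e-03, -5.71328402e+01,  9.91628543e-01, -2.51826686e+01,
       -5.62017085e-02,  1.52031536e-02,  1.03202776e-04]), 'tool_pos': array([0.23783874, 0.60444437, 0.24604086]), 'eef_rot': array([[ 3.66058932e-01, -3.59016324e-04, -9.30591602e-01],
       [ 9.30590770e-01, -1.25026458e-03,  3.66059087e-01],
       [-1.29490691e-03, -9.99999154e-01, -1.23573240e-04]]), 'ft_force': array([0.55893522, 0.19863598, 0.54856737]), 'moment': array([-0.01538856, -0.02702731, -0.0498376 ]), 'grip_width': 0.08848061882782865}
```

View pics/scene0.png

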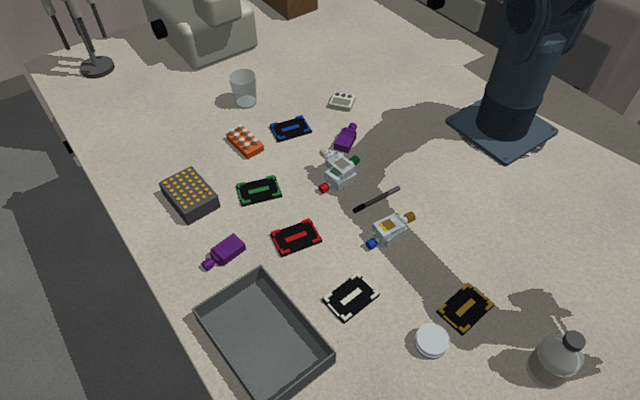

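View pics/top0.png

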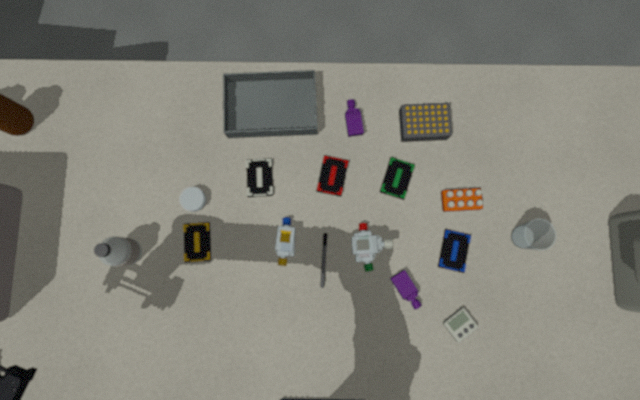

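View pics/wrist0.png

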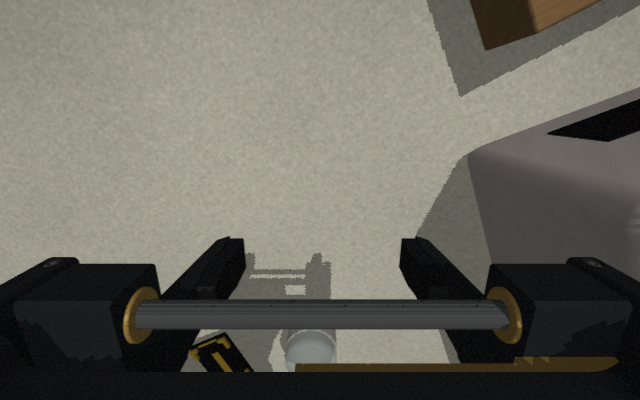

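```bash
python3 - <<'E'
import cv2,numpy as np
t=cv2.imread("pics/top0.png"); s=cv2.imread("pics/scene0.png")
f=lambda im,x,y,w,h,k:cv2.resize(im[y:y+h,x:x+w],None,fx=k,fy=k,interpolation=cv2.INTER_CUBIC)
cv2.imwrite("pics/tstack.png",np.vstack([f(t,260,205,150,75,5)]))
cv2.imwrite("pics/thold.png",f(t,170,140,320,140,2.5))
cv2.imwrite("pics/sstack.png",f(s,300,130,130,130,4.5))
E
```

```text
(no output)
```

View pics/tstack.png

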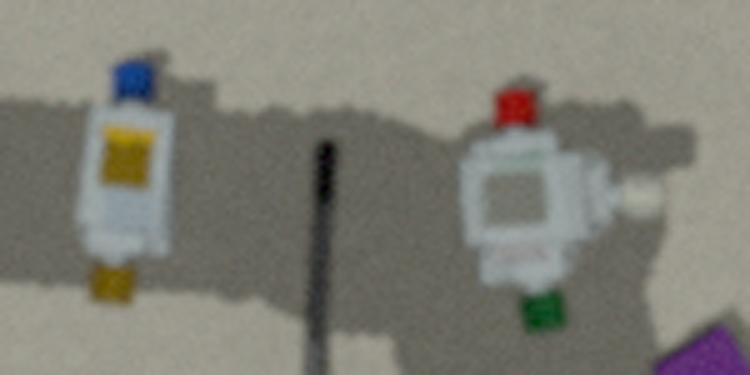

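View pics/thold.png

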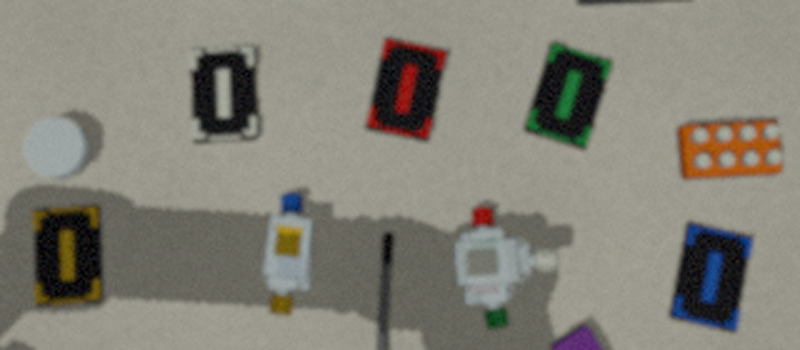

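View pics/sstack.png

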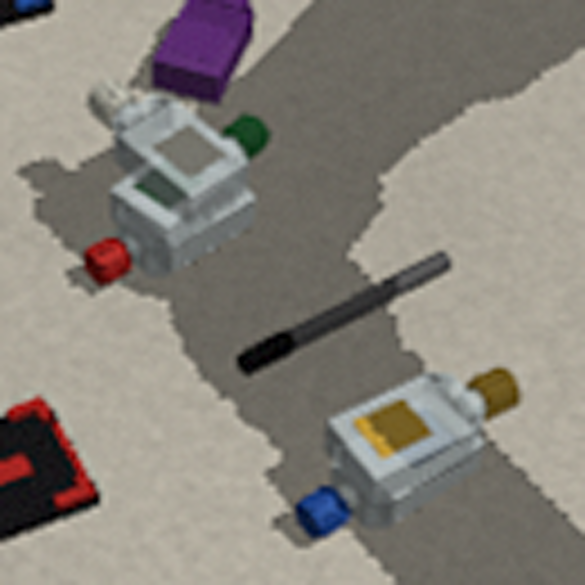

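```bash
cat > h.py <<'E'
from bench import *
import cv2,numpy as np
from scipy.spatial.transform import Rotation as Rot
def topray(name,uv,z,st=None):
    m=camera_model(name)
    if name=="wrist":
        st=st or get_state(); T=np.eye(4);T[:3,:3]=st['eef_rot'];T[:3,3]=st['tool_pos']
        W=T@m['T_tool_cam']; R=W[:3,:3].T; c=W[:3,3]
    else: R=m['R']; c=-R.T@m['t']
    d=R.T@np.linalg.inv(m['mtx'])@np.array([uv[0],uv[1],1.])
    return c+d*(z-c[2])/d[2]
def proj(name,P,st=None):
    m=camera_model(name); P=np.atleast_2d(P)
    if name=="wrist":
        st=st or get_state(); T=np.eye(4);T[:3,:3]=st['eef_rot'];T[:3,3]=st['tool_pos']
        W=T@m['T_tool_cam']; R=W[:3,:3].T; t=-R@W[:3,3]
    else: R,t=m['R'],m['t']
    q=(P@R.T+t)@m['mtx'].T
    return q[:,:2]/q[:,2:]
def plan(x,y,z,yaw,grip,n=None,vmax=55,wmax=10):
    """rows to reach TCP xyz (m), tool x yaw (deg, mod 180), tool straight down"""
    s=get_state();p=s['tool_pos'].copy();R=s['eef_rot'].copy()
    c,sn=np.cos(np.radians(yaw)),np.sin(np.radians(yaw))
    best=None
    for sg in (1,-1):
        X=np.array([c*sg,sn*sg,0]);Y=np.array([0,0,-1.]);G=np.c_[X,Y,np.cross(X,Y)]
        rv=(Rot.from_matrix(R.T@G)).as_rotvec()
        if best is None or np.linalg.norm(rv)<np.linalg.norm(best[0]): best=(rv,G)
    rv,G=best; tgt=np.array([x,y,z])
    k=max(int(np.ceil(np.degrees(np.linalg.norm(rv))/wmax)),int(np.ceil(1000*np.linalg.norm(tgt-p)/vmax)),1)
    if n:k=max(k,n)
    out=[]
    for i in range(k):
        d=R.T@(tgt-p)/(k-i)*1000; rr=np.degrees(Rot.from_matrix(R.T@G).as_rotvec())/(k-i)
        row=[round(v,1) for v in d]+[round(v,1) for v in rr]+[grip]; out.append(row)
        p=p+R@np.array(row[:3])/1000; R=R@Rot.from_rotvec(np.radians(row[3:6])).as_matrix()
    print("now",np.round(s['tool_pos'],4),"yaw",round(np.degrees(np.arctan2(s['eef_rot'][1,0],s['eef_rot'][0,0])),1),"q7",round(s['qpos'][6],2),"t",s['time'],"rows",k)
    print(", ".join(str(v+0.0).rstrip('0').rstrip('.') if v else "0" for r in out for v in r))
E
cat > m.py <<'E'
from h import *
im=cv2.imread("pics/top0.png")
mx=im.max(2)
# seeds from the crop
for n,(u,v) in dict(white=(259,177),red=(333,175),green=(397,178),yellow=(197,242),blue=(455,251)).items():
    x0,y0=u-25,v-28; c=im[y0:v+28,x0:u+25]
    m=(c.max(2)<62).astype(np.uint8)
    k,l,st,ce=cv2.connectedComponentsWithStats(m)
    i=1+np.argmax(st[1:,4]); pts=cv2.findNonZero((l==i).astype(np.uint8)).reshape(-1,2)+[x0,y0]
    P=np.array([topray("top",p,.008)[:2] for p in pts])
    r=cv2.minAreaRect((P*1000).astype(np.float32))
    hull=cv2.convexHull((P*1000).astype(np.float32)); M=cv2.moments(hull)
    w=P-P.mean(0); 
    cc=w.T@w; ev,V=np.linalg.eigh(cc); a=np.degrees(np.arctan2(V[1,1],V[0,1]))
    print(n,"rect",np.round(r[0]),np.round(r[1]),round(r[2],1),"hull",round(M['m10']/M['m00']),round(M['m01']/M['m00']),"pca yaw",round((a+90)%180-90,1))
E
python3 m.py
```

```text
white rect [657. 170.] [83. 63.] 5.6 hull 657 171 pca yaw 3.6
red rect [663. -19.] [63. 84.] 79.1 hull 664 -19 pca yaw -9.6
green rect [ 659. -187.] [62. 89.] 72.3 hull 659 -187 pca yaw -16.8
yellow rect [487. 324.] [88. 66.] 3.4 hull 487 325 pca yaw 5.7
blue rect [ 473. -329.] [63. 86.] 78.4 hull 473 -330 pca yaw -11.6
```

```bash
python3 - <<'E'
from h import *
print("white top",topray("top",(363,244.6),.072),"capend",topray("top",(392,244),.0585))
print("yellow top",topray("top",(285.4,240),.048), "ycap",topray("top",(282.4,262),.036),"bcap",topray("top",(287,221),.012))
plan(.495,.08,.22,90+5,100)
E
```

```text
white top [ 0.4808252  -0.09189765  0.072     ] capend [ 0.48385355 -0.16346495  0.0585    ]
yellow top [0.4908199  0.09572649 0.048     ] ycap [0.43739341 0.10278897 0.036     ] bcap [0.54141178 0.09582853 0.012     ]
now [0.2378 0.6044 0.246 ] yaw 68.5 q7 -0.07 t 0.15 rows 11
-35.8, 2.4, -39.2, 0, -2.4, 0, 100, -37.4, 2.4, -37.7, 0, -2.4, 0, 100, -39, 2.4, -36.1, 0, -2.4, 0, 100, -40.4, 2.4, -34.4, 0, -2.4, 0, 100, -41.8, 2.4, -32.7, 0, -2.4, 0, 100, -43.2, 2.4, -30.9, 0, -2.4, 0, 100, -44.4, 2.4, -29.1, 0, -2.4, 0, 100, -45.6, 2.5, -27.2, 0, -2.4, 0, 100, -46.7, 2.4, -25.2, 0, -2.4, 0, 100, -47.8, 2.5, -23.3, 0, -2.4, 0, 100, -48.7, 2.4, -21.2, 0, -2.5, -0.1, 100
```

```bash
python3 - <<'E'
from h import *
plan(.49,.096,.20,83,100)
E
```

```text
now [0.2378 0.6044 0.246 ] yaw 68.5 q7 -0.07 t 0.15 rows 11
-34.6, 4.2, -38.3, 0, -1.3, 0, 100, -35.5, 4.2, -37.5, 0, -1.3, 0, 100, -36.3, 4.2, -36.6, 0, -1.3, 0, 100, -37.1, 4.2, -35.8, 0, -1.3, 0, 100, -37.9, 4.3, -35, 0, -1.3, 0, 100, -38.7, 4.2, -34.1, 0, -1.3, 0, 100, -39.5, 4.3, -33.2, 0, -1.3, 0, 100, -40.3, 4.2, -32.3, 0, -1.3, 0, 100, -41, 4.3, -31.3, 0, -1.4, 0, 100, -41.7, 4.2, -30.3, 0, -1.3, 0, 100, -42.4, 4.3, -29.4, 0, -1.4, -0.1, 100
```

Request:
servo_tool(deltas=[-35,4,-38,0,-1.3,0,100,-36,4,-37,0,-1.3,0,100,-36,4,-37,0,-1.3,0,100,-37,4,-36,0,-1.3,0,100,-38,4,-35,0,-1.3,0,100,-39,4,-34,0,-1.3,0,100,-40,4,-33,0,-1.3,0,100,-40,4,-32,0,-1.3,0,100,-41,4,-31,0,-1.3,0,100,-42,4,-30,0,-1.3,0,100,-42,4,-29,0,-1.3,0,100,0,0,0,0,0,0,100])

```text
time: 1.65
tool_pos: [0.4963, 0.0801, 0.199]
eef_rot: [[0.115, -0.001, -0.993], [0.993, -0.002, 0.115], [-0.002, -1.0, 0.001]]
ft_force: [0.6, 1.0, 0.0]
grip_width: 0.0878
```

```bash
cat > snap.py <<'E'
import sys
from h import *
n=sys.argv[1]; st=get_state(); im=read_camera("wrist")[:,:,::-1].copy()
cv2.imwrite(f"pics/{n}_raw.png",im)
import pickle; pickle.dump(st,open(f"pics/{n}.pkl","wb"))
x,y,w,h=[int(a) for a in sys.argv[2:6]]; k=min(800/w,600/h)
c=cv2.resize(im[y:y+h,x:x+w],None,fx=k,fy=k,interpolation=cv2.INTER_CUBIC)[:600,:800]
for g in range(0,w,20):
    cv2.line(c,(int(g*k),0),(int(g*k),6),(0,0,255),1); cv2.putText(c,str(x+g),(int(g*k),16),0,.35,(0,0,255),1)
for g in range(0,h,20):
    cv2.line(c,(0,int(g*k)),(6,int(g*k)),(0,0,255),1); cv2.putText(c,str(y+g),(8,int(g*k)+4),0,.35,(0,0,255),1)
cv2.imwrite(f"pics/{n}.png",c); print(st['tool_pos'],st['time'],np.degrees(np.arctan2(st['eef_rot'][1,0],st['eef_rot'][0,0])))
E
python3 snap.py y1 220 60 200 150
```

```text
[0.4962522  0.08009333 0.19897983] 1.65 83.37818609214214
```

View pics/y1.png

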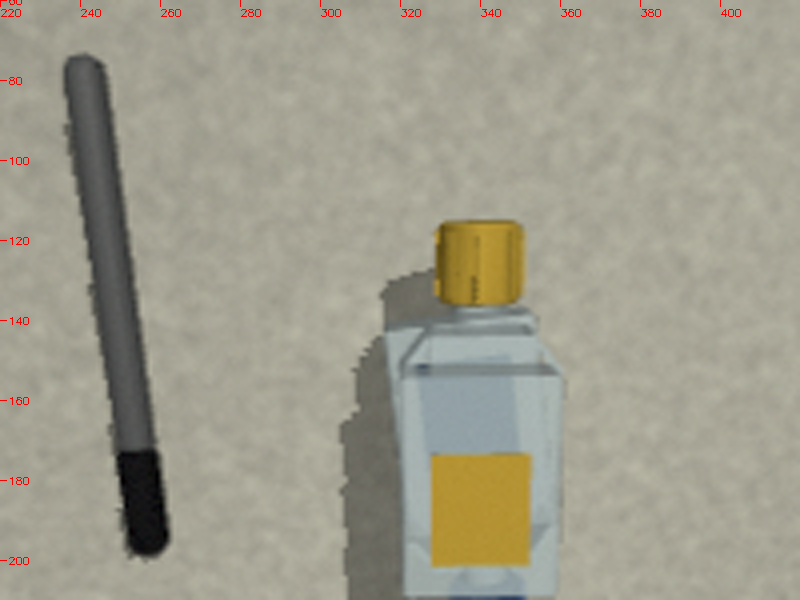

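```bash
python3 - <<'E'
from h import *; import pickle
st=pickle.load(open("pics/y1.pkl","rb"))
for uv in [(320.5,153),(360.3,153),(321,208.8),(359,208.8),(328,173.5),(352.5,173.5),(328,201.5),(352.5,201.5)]:
    print(uv,np.round(topray("wrist",uv,.048,st)[:2]*1000,1))
for uv in [(328.5,118),(351,118)]: print(uv,np.round(topray("wrist",uv,.036,st)[:2]*1000,1))
E
```

```text
(320.5, 153) [460.9  82.3]
(360.3, 153) [465.5 122.1]
(321, 208.8) [520.2  76. ]
(359, 208.8) [524.8 116.3]
(328, 173.5) [482.7  87.6]
(352.5, 173.5) [485.6 112.6]
(328, 201.5) [512.8  84.3]
(352.5, 201.5) [515.8 110.1]
(328.5, 118) [428.6  94.2]
(351, 118) [431.2 116.7]
```

```bash
python3 - <<'E'
from h import *
plan(.488,.0995,.036,84.3,100)
E
```

```text
now [0.4954 0.0825 0.199 ] yaw 83.5 q7 1.26 t 1.7 rows 3
5.4, 54.3, 3, 0, -0.3, 0, 100, 5.4, 54.3, 3, 0, -0.2, 0, 100, 5.3, 54.4, 3, -0.1, -0.3, 0, 100
```

Request:
servo_tool(deltas=[6,35,3,0,-0.4,0,100,6,40,3,0,-0.4,0,100,4,30,3,0,0,0,100,0,10,0,0,0,0,100,0,0,0,0,0,0,100])

```text
time: 2.33
tool_pos: [0.487, 0.1073, 0.0823]
eef_rot: [[0.09, 0.0, -0.996], [0.996, 0.004, 0.09], [0.004, -1.0, 0.0]]
ft_force: [0.1, 0.8, 1.2]
grip_width: 0.0882
```

```bash
python3 - <<'E'
from h import *
plan(.488,.0995,.036,84.3,100)
E
```

```text
now [0.487  0.1073 0.0823] yaw 84.8 q7 1.26 t 2.325 rows 1
-7.8, 46.3, -1.7, 0, 0.5, 0.2, 100
```

Request:
servo_tool(deltas=[-4,20,-1,0,0.3,0,100,-3,16,-1,0,0.2,0.2,100,0,6,0,0,0,0,100,0,0,0,0,0,0,100])

```text
time: 2.82
tool_pos: [0.4915, 0.1017, 0.0425]
eef_rot: [[0.099, 0.006, -0.995], [0.995, 0.003, 0.099], [0.003, -1.0, -0.006]]
ft_force: [-0.1, -0.6, 0.7]
grip_width: 0.0882
```

```bash
python3 - <<'E'
from h import *
plan(.488,.0995,.036,84.3,100)
E
python3 snap.py y2 200 100 240 180
```

```text
now [0.4915 0.1017 0.0425] yaw 84.3 q7 1.27 t 2.825 rows 1
-2.5, 6.5, 3.3, 0.3, 0, 0.2, 100
[0.49149617 0.10166691 0.04251089] 2.825 84.34048670817342
```

View pics/y2.png

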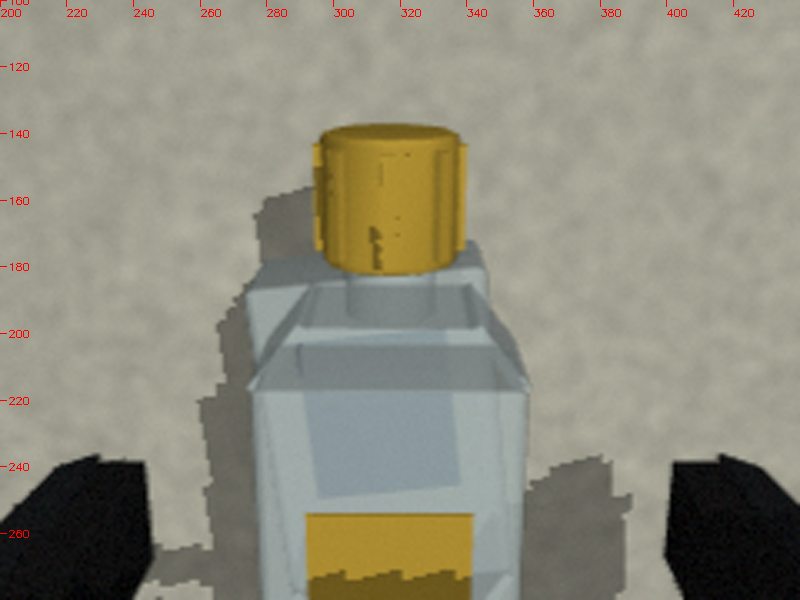

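Request:
servo_tool(deltas=[-3,5,3,0.3,0,0.2,100,0,1,0,0,0,0,100,0,0,0,0,0,0,0,0,0,0,0,0,0,0,0,0,0,0,0,0,0,0,0,0,0,0,0,0,0,0,0,0,0,0,0])

```text
time: 3.75
tool_pos: [0.489, 0.0992, 0.0375]
eef_rot: [[0.098, 0.002, -0.995], [0.995, 0.0, 0.098], [0.001, -1.0, -0.002]]
ft_force: [1.0, -0.3, -0.6]
grip_width: 0.042
```

```bash
cat > ov.py <<'E'
from h import *
H=dict(white=(.657,.170,4.5),red=(.6635,-.019,-10.2),green=(.659,-.187,-17.2),yellow=(.487,.3245,4.5),blue=(.473,-.3295,-11.6))
out={}
for cam in("top","scene"):
    im=cv2.imread(f"pics/{cam}0.png"); tiles=[]
    for n,(x,y,a) in H.items():
        c,s=np.cos(np.radians(a)),np.sin(np.radians(a))
        P=np.array([[x+c*u-s*v,y+s*u+c*v,.008] for u,v in [(.05,.034),(.05,-.034),(-.05,-.034),(-.05,.034)]])
        q=proj(cam,P); o=(q.mean(0)-[30,30]).astype(int)
        t=cv2.resize(im[o[1]:o[1]+60,o[0]:o[0]+60],(265,265),interpolation=cv2.INTER_CUBIC); k=265/60
        cv2.polylines(t,[((q-o+.5)*k).astype(int)],True,(255,0,255),1); tiles.append(t)
    tiles.append(np.zeros_like(t)); out[cam]=np.vstack([np.hstack(tiles[:3]),np.hstack(tiles[3:])])
    cv2.imwrite(f"pics/ov_{cam}.png",out[cam])
E
python3 ov.py
```

```text
(no output)
```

View pics/ov_top.png

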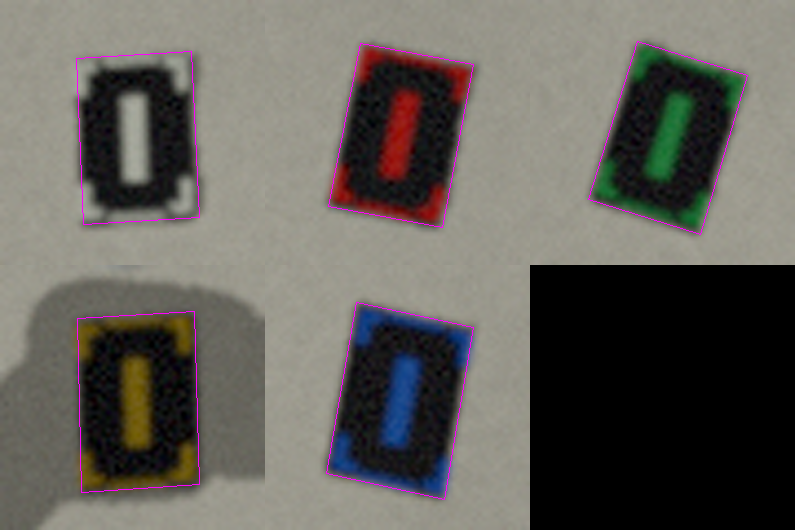

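View pics/ov_scene.png

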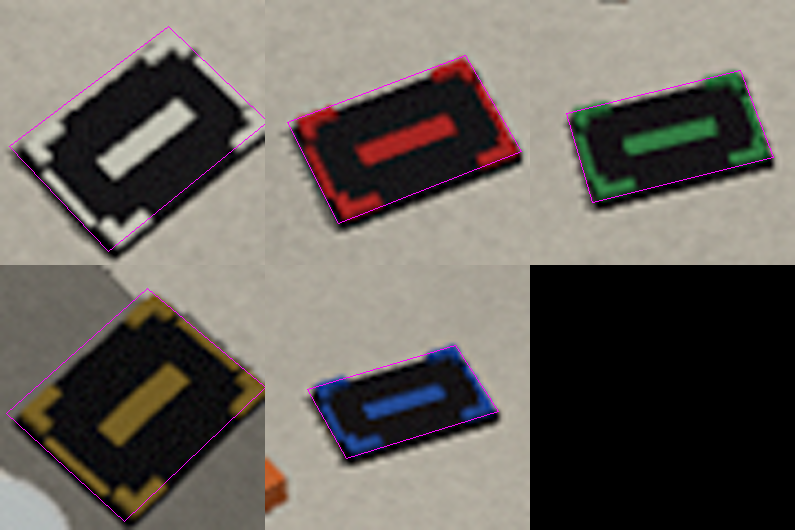

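```bash
python3 - <<'E'
from h import *
plan(.486,.3245,.13,92.5,0,n=8)
E
```

```text
now [0.489  0.0992 0.0375] yaw 84.3 q7 1.27 t 3.75 rows 8
28, -11.6, 3.1, 0, -1, 0, 0, 28, -11.6, 2.6, 0, -1, 0, 0, 28.1, -11.5, 2.1, 0, -1, 0, 0, 28.1, -11.6, 1.7, 0, -1, 0, 0, 28.2, -11.5, 1.2, 0, -1, 0, 0, 28.2, -11.6, 0.7, 0, -1.1, 0, 0, 28.1, -11.5, 0.1, 0.1, -1, 0, 0, 28.2, -11.6, -0.4, 0, -1.1, 0, 0
```

Request:
servo_tool(deltas=[0,-15,0,0,0,0,0,0,-25,0,0,0,0,0,10,-25,1,0,-1,0,0,30,-20,2,0,-1,0,0,35,-8,2,0,-1,0,0,40,0,2,0,-1,0,0,40,0,2,0,-1,0,0,35,0,1,0,-1,0,0,20,0,0,0,-1,0,0,10,0,0,0,-1,0,0,0,0,0,0,0,0,0,0,0,0,0,0,0,0])

```text
time: 5.25
tool_pos: [0.4888, 0.3218, 0.1422]
eef_rot: [[-0.039, 0.007, -0.999], [0.999, 0.0, -0.039], [-0.0, -1.0, -0.007]]
ft_force: [1.0, 0.5, -0.6]
grip_width: 0.0417
```

```bash
python3 - <<'E'
from h import *
plan(.486,.3245,.13,92.5,0,n=2)
E
python3 snap.py y3 180 60 280 210
```

```text
now [0.4888 0.3218 0.1422] yaw 92.2 q7 0.99 t 5.25 rows 2
1.4, 6.1, 1.4, 0.2, -0.1, 0, 0, 1.4, 6.1, 1.4, 0.2, -0.2, 0, 0
[0.4888375  0.32179524 0.14220243] 5.25 92.23275396520503
```

View pics/y3.png

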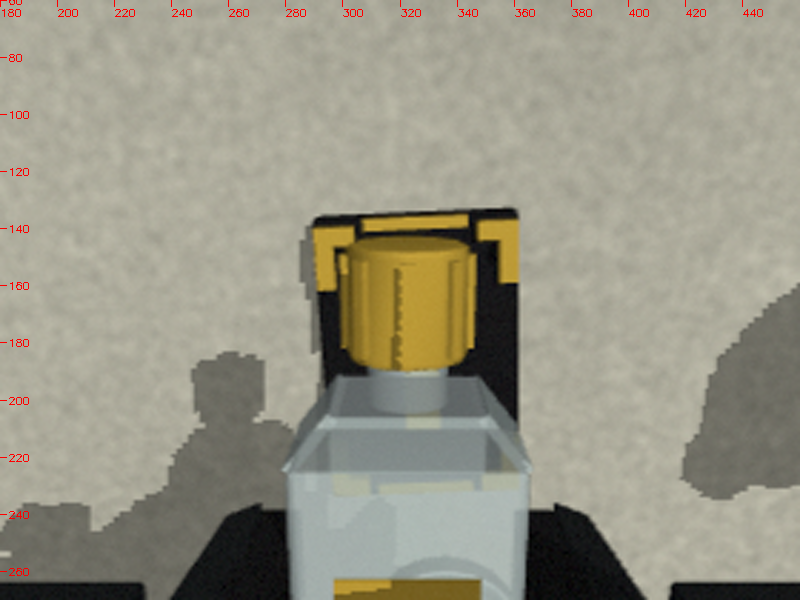

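```bash
cat > px.py <<'E'
import sys,pickle
from h import *
n,x0,y0,k=sys.argv[1],*map(float,sys.argv[2:5]); st=pickle.load(open(f"pics/{n}.pkl","rb"))
for a in sys.argv[5:]:
    u,v,z=map(float,a.split(",")); print(a,np.round(1000*topray("wrist",(x0+u/k,y0+v/k),z/1000,st)[:2],1))
E
python3 px.py y3 180 60 2.857 312,228,13 519,220,13 315,217,0 518,209,0 518,400,8
```

```text
312,228,13 [440.2 289.9]
519,220,13 [435. 356.]
315,217,0 [438.1 289.5]
518,209,0 [432.8 357.1]
518,400,8 [497.1 361.4]
```

```bash
python3 - <<'E'
from h import *
plan(.4875,.3265,.03,94.6,0,n=5)
E
```

```text
now [0.4889 0.3217 0.1422] yaw 92.2 q7 0.99 t 5.3 rows 5
1, 22.4, 0.4, 0.1, -0.5, 0, 0, 1, 22.5, 0.3, 0.1, -0.5, 0, 0, 0.9, 22.4, 0.3, 0.1, -0.5, 0, 0, 1, 22.5, 0.3, 0, -0.4, 0, 0, 0.9, 22.4, 0.2, 0.1, -0.5, 0, 0
```

Request:
servo_tool(deltas=[2,25,0.5,0.1,-1,0,0,2,30,0.5,0.1,-1,0,0,1,30,0.5,0.1,-0.4,0,0,0,18,0,0.1,0,0,0,0,6,0,0,0,0,0,0,0,0,0,0,0,0,0,0,0,0,0,0,0])

```text
time: 6.18
tool_pos: [0.4915, 0.3219, 0.0326]
eef_rot: [[-0.074, 0.004, -0.997], [0.997, -0.001, -0.074], [-0.001, -1.0, -0.004]]
ft_force: [0.2, -0.3, -0.6]
grip_width: 0.0416
```

```bash
python3 - <<'E'
from h import *
plan(.4875,.3265,.0225,94.6,0,n=2)
E
python3 snap.py y4 180 60 280 210
```

```text
now [0.4915 0.3219 0.0326] yaw 94.2 q7 1.02 t 6.175 rows 2
2.4, 5.1, 1.8, 0.1, -0.2, 0, 0, 2.5, 5, 1.8, 0.1, -0.2, 0, 0
[0.49147648 0.32193617 0.03262146] 6.175 94.21513477554281
```

View pics/y4.png

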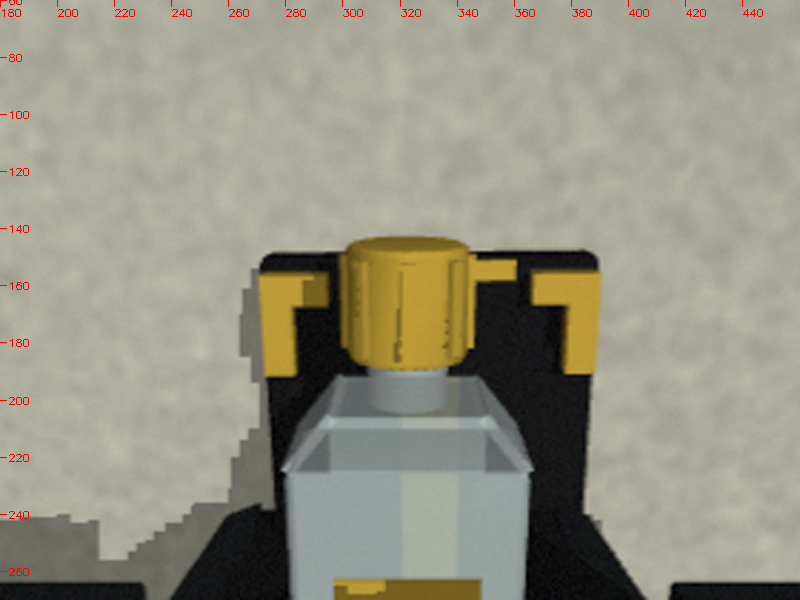

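Request:
servo_tool(deltas=[3,0,2,0.1,-0.3,0,0,2,3,2,0.1,-0.2,0,0,0,4,0,0,0,0,0,0,2,0,0,0,0,0,0,0,0,0,0,0,0])

```text
time: 6.85
tool_pos: [0.4873, 0.3279, 0.0242]
eef_rot: [[-0.083, 0.002, -0.997], [0.997, 0.001, -0.083], [0.001, -1.0, -0.002]]
ft_force: [-0.3, 0.0, -0.2]
grip_width: 0.0417
```

```bash
python3 - <<'E'
from h import *
plan(.4875,.3265,.0225,94.6,0,n=1)
E
python3 snap.py y5 180 60 280 210
```

```text
now [0.4873 0.3279 0.0242] yaw 94.8 q7 1.02 t 6.85 rows 1
-1.4, 1.7, -0.1, 0.1, 0.2, 0, 0
[0.48725203 0.32787314 0.02423714] 6.85 94.78819898509441
```

View pics/y5.png

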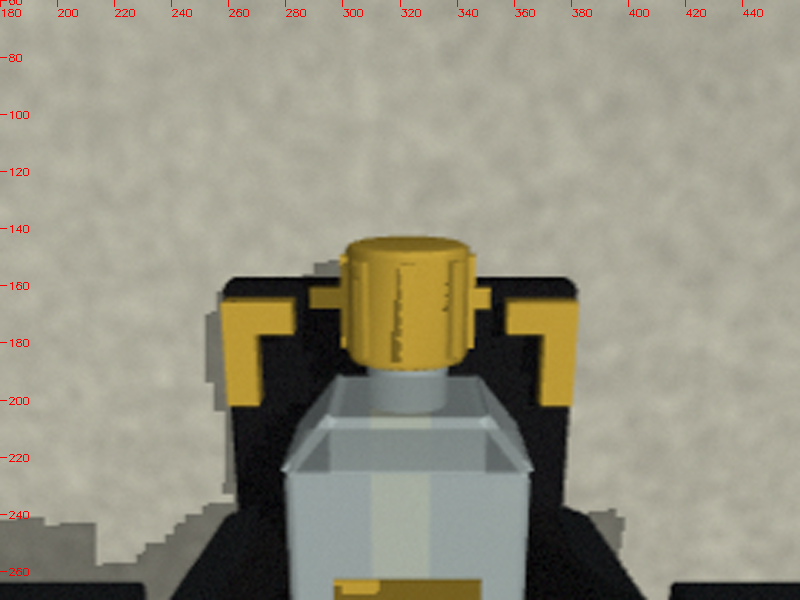

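Request:
servo_tool(deltas=[-1.5,2,0,0.1,0,0,0,0,0.5,0,0,0,0,0,0,0,0,0,0,0,0,0,0,0,0,0,0,80,0,0,0,0,0,0,80,0,0,0,0,0,0,80])

```text
time: 7.65
tool_pos: [0.4879, 0.3263, 0.022]
eef_rot: [[-0.083, 0.0, -0.997], [0.997, 0.001, -0.083], [0.001, -1.0, -0.001]]
ft_force: [0.4, 0.0, -0.2]
grip_width: 0.0693
```

```bash
python3 snap.py y6 180 60 280 210
```

```text
[0.48792631 0.3263195  0.02203651] 7.65 94.76477539731034
```

View pics/y6.png

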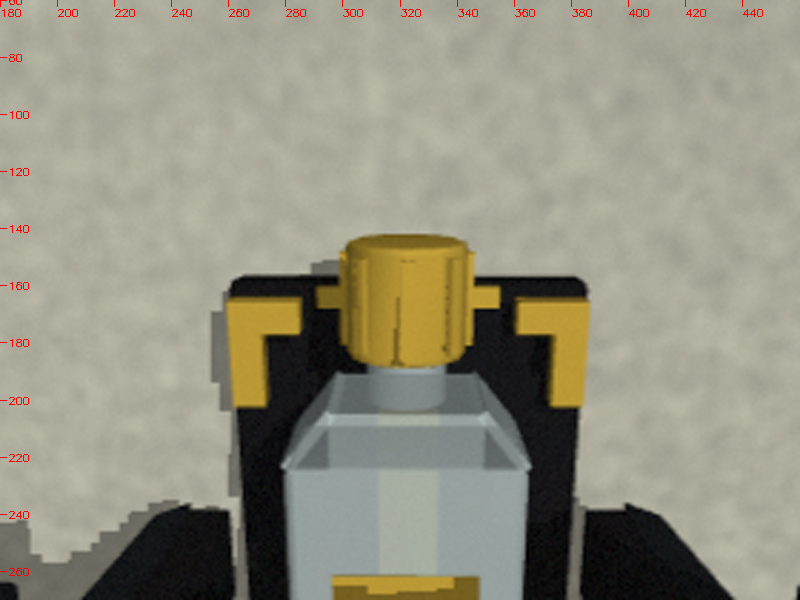

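Request:
servo_tool(deltas=[0,-30,0,0,0,0,100,0,-45,0,0,0,0,100,0,-40,0,0,0,0,100,0,-20,0,0,0,0,100,0,0,0,0,0,0,100])

```text
time: 8.32
tool_pos: [0.4876, 0.3261, 0.1607]
eef_rot: [[-0.083, -0.0, -0.997], [0.997, 0.001, -0.083], [0.001, -1.0, 0.0]]
ft_force: [-0.8, -0.2, -0.4]
grip_width: 0.0885
```

```bash
python3 snap.py y7 220 90 200 150; python3 - <<'E'
from h import *
plan(.489,.098,.19,88,100,n=8)
E
```

```text
[0.48756489 0.32607443 0.16068237] 8.325 94.77350814732696
now [0.487  0.3257 0.1597] yaw 94.8 q7 1.02 t 8.375 rows 8
-28.4, -3.8, 2.1, 0, 0.8, 0, 100, -28.4, -3.8, 1.7, 0, 0.9, 0, 100, -28.4, -3.8, 1.3, 0, 0.8, 0, 100, -28.5, -3.8, 0.9, 0, 0.9, 0, 100, -28.5, -3.8, 0.5, 0, 0.8, 0, 100, -28.5, -3.7, 0, 0, 0.9, 0, 100, -28.4, -3.8, -0.4, 0, 0.8, 0, 100, -28.5, -3.7, -0.7, -0.1, 0.9, 0, 100
```

View pics/y7.png

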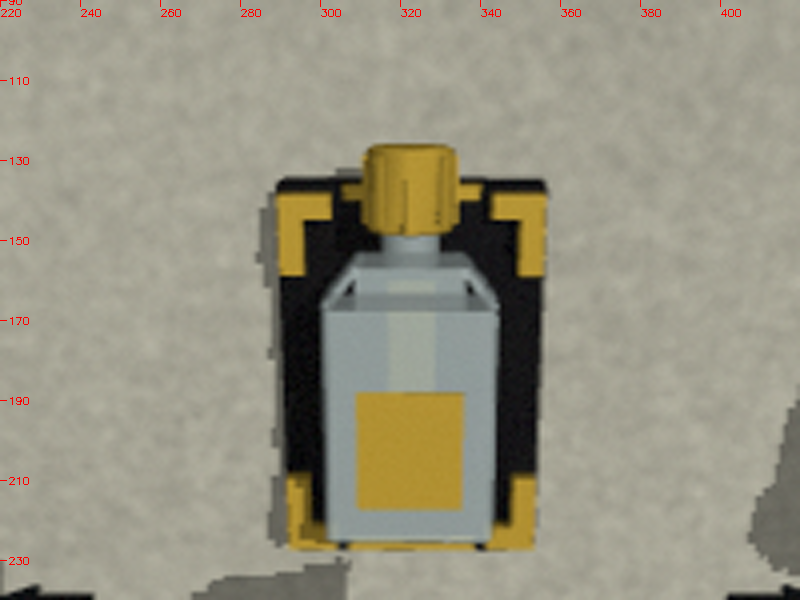

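```bash
python3 px.py y7 220 90 4 330,541,32 492,541,32 290,549,13 535,549,13 278,194,13 546,194,13
```

```text
330,541,32 [522.9 309.6]
492,541,32 [519.5 350.1]
290,549,13 [534.3 298.2]
535,549,13 [528.7 364.1]
278,194,13 [440.4 290.3]
546,194,13 [434.9 355.7]
```

Request:
servo_tool(deltas=[-20,-4,1,0,0.5,0,100,-35,-4,1,0,1,0,100,-40,-4,1,0,1,0,100,-40,-4,1,0,1,0,100,-40,-4,0,0,1,0,100,-30,-4,0,0,1,0,100,-15,-2,0,0,0.5,0,100,-3,0,0,0,0,0,100,0,0,0,0,0,0,100])

```text
time: 9.5
tool_pos: [0.4851, 0.0854, 0.1791]
eef_rot: [[0.032, -0.016, -0.999], [0.999, -0.01, 0.032], [-0.01, -1.0, 0.016]]
ft_force: [0.1, 1.1, 0.7]
grip_width: 0.088
```

```bash
python3 snap.py b1 220 60 200 150
```

```text
[0.48512438 0.08535576 0.17910246] 9.5 88.18374606534668
```

View pics/b1.png

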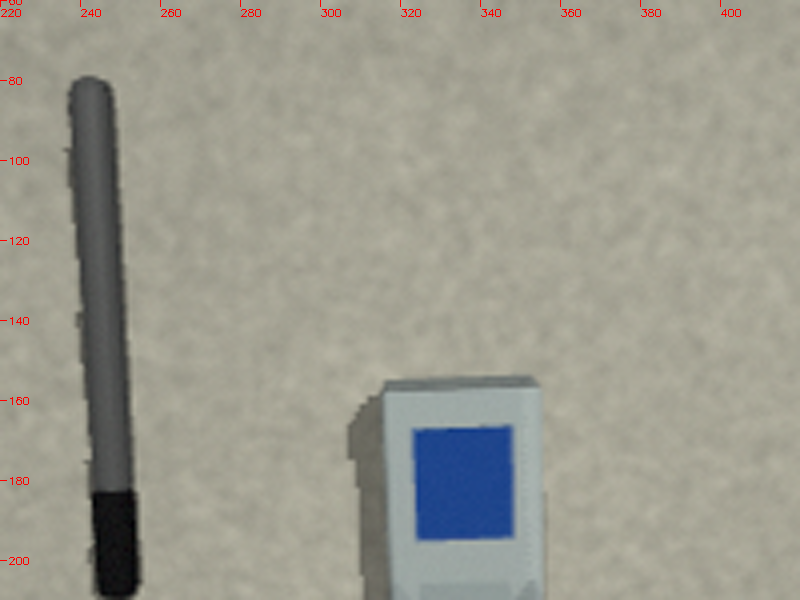

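```bash
python3 px.py b1 220 60 4 384,391,24 540,387,24 391,590,24 543,590,24 ; python3 - <<'E'
from h import *
s=get_state();print(s['tool_pos'],np.degrees(np.arctan2(s['eef_rot'][1,0],s['eef_rot'][0,0])))
E
```

```text
384,391,24 [452.8  78.6]
540,387,24 [452.9 118.6]
391,590,24 [506.7  78.5]
543,590,24 [507.8 119.5]
[0.48510444 0.08563078 0.17910402] 88.21137726914611
```

```bash
python3 - <<'E'
from h import *
plan(.488,.099,.06,90.3,100,n=4)
E
```

```text
now [0.4851 0.0856 0.1791] yaw 88.2 q7 1.33 t 9.55 rows 4
3.7, 29.7, -1.1, -0.2, -0.5, -0.1, 100, 3.6, 29.7, -1, -0.2, -0.5, -0.2, 100, 3.5, 29.8, -0.9, -0.3, -0.5, -0.1, 100, 3.4, 29.8, -0.8, -0.2, -0.6, -0.2, 100
```

Request:
servo_tool(deltas=[6,35,-1,-0.3,-1,-0.2,100,4,35,-1,-0.3,-0.5,-0.2,100,3,35,-1,-0.3,-0.5,-0.2,100,0,14,0,0,0,0,100,0,0,0,0,0,0,100,0,0,0,0,0,0,100])

```text
time: 10.3
tool_pos: [0.4895, 0.1057, 0.0581]
eef_rot: [[-0.014, 0.004, -1.0], [1.0, 0.005, -0.014], [0.005, -1.0, -0.004]]
ft_force: [0.7, 0.3, 0.2]
grip_width: 0.0881
```

```bash
python3 - <<'E'
from h import *
plan(.488,.099,.013,90.3,100,n=3)
E
```

```text
now [0.4895 0.1057 0.0581] yaw 90.8 q7 1.37 t 10.3 rows 3
-2.3, 15, 0.6, 0.1, 0.2, 0.1, 100, -2.3, 15, 0.6, 0.1, 0.2, 0.1, 100, -2.3, 15, 0.5, 0, 0.1, 0.1, 100
```

Request:
servo_tool(deltas=[-3,18,0.6,0.1,0.2,0.1,100,-2,17,0.6,0.1,0.2,0.1,100,0,8,0,0,0,0.1,100,0,2,0,0,0,0,100,0,0,0,0,0,0,100,0,0,0,0,0,0,0,0,0,0,0,0,0,0,0,0,0,0,0,0,0,0,0,0,0,0,0,0,0,0,0,0,0,0,0])

```text
time: 11.55
tool_pos: [0.4905, 0.1007, 0.0123]
eef_rot: [[-0.006, 0.005, -1.0], [1.0, 0.001, -0.006], [0.001, -1.0, -0.005]]
ft_force: [-0.6, 0.1, -0.0]
grip_width: 0.0418
```

```bash
python3 - <<'E'
from h import *
plan(.488,.099,.12,90.3,0,n=3)
plan(.473,-.25,.12,78.4,0,n=8)
E
```

```text
now [0.4905 0.1007 0.0123] yaw 90.3 q7 1.37 t 11.55 rows 3
-0.6, -35.9, 0.6, 0.1, 0, 0, 0, -0.5, -35.9, 0.7, 0.1, 0, 0, 0, -0.6, -36, 0.8, 0.1, 0, 0, 0
now [0.4905 0.1007 0.0123] yaw 90.3 q7 1.37 t 11.55 rows 8
-43.8, -13.5, 2.4, 0, 1.5, 0, 0, -43.9, -13.5, 1.2, 0, 1.5, 0, 0, -43.9, -13.5, 0.1, 0, 1.5, 0, 0, -43.9, -13.5, -1.1, 0.1, 1.5, 0, 0, -43.8, -13.5, -2.2, 0, 1.5, 0, 0, -43.7, -13.5, -3.3, 0.1, 1.5, 0, 0, -43.7, -13.5, -4.4, 0, 1.5, 0, 0, -43.5, -13.6, -5.6, 0.1, 1.4, 0.1, 0
```

Request:
servo_tool(deltas=[0,-20,0,0,0,0,0,0,-40,0,0,0,0,0,0,-45,0,0,0,0,0,-15,-35,0,0,1,0,0,-35,-15,0,0,1,0,0,-45,0,-1,0,1.5,0,0,-45,0,-1,0,1.5,0,0,-45,0,-1,0,1.5,0,0,-45,0,-2,0,1.5,0,0,-45,0,-3,0,1.5,0,0,-45,0,-4,0,1.5,0,0,-40,0,-5,0,1,0,0])

```text
time: 13.05
tool_pos: [0.4728, -0.2661, 0.1718]
eef_rot: [[0.2, 0.006, -0.98], [0.98, 0.002, 0.2], [0.003, -1.0, -0.005]]
ft_force: [0.4, 0.6, -0.1]
grip_width: 0.0419
```

```bash
python3 - <<'E'
from h import *
plan(.473,-.3295,.13,78.4,0,n=3)
E
```

```text
now [ 0.4728 -0.2661  0.1718] yaw 78.5 q7 1.94 t 13.05 rows 3
-20.7, 13.9, -4.2, 0.1, 0, 0.1, 0, -20.7, 13.9, -4.3, 0.1, 0, 0.1, 0, -20.7, 13.9, -4.2, 0.1, 0.1, 0, 0
```

Request:
servo_tool(deltas=[-25,10,-5,0,0,0,0,-18,14,-4,0,0,0,0,-5,10,-1,0,0,0,0,0,0,0,0,0,0,0,0,0,0,0,0,0,0])

```text
time: 13.68
tool_pos: [0.4715, -0.3186, 0.1365]
eef_rot: [[0.204, 0.005, -0.979], [0.979, 0.002, 0.204], [0.003, -1.0, -0.004]]
ft_force: [-0.2, 0.3, -1.4]
grip_width: 0.042
```

```bash
python3 snap.py b2 180 60 280 210;python3 - <<'E'
from h import *
plan(.473,-.3295,.13,78.4,0,n=1)
E
```

```text
[ 0.47150979 -0.31863506  0.13649975] 13.675 78.21287773638237
now [ 0.4715 -0.3185  0.1366] yaw 78.2 q7 2.04 t 13.725 rows 1
-10.5, 6.5, -3.6, 0.2, -0.2, 0.2, 0
```

View pics/b2.png

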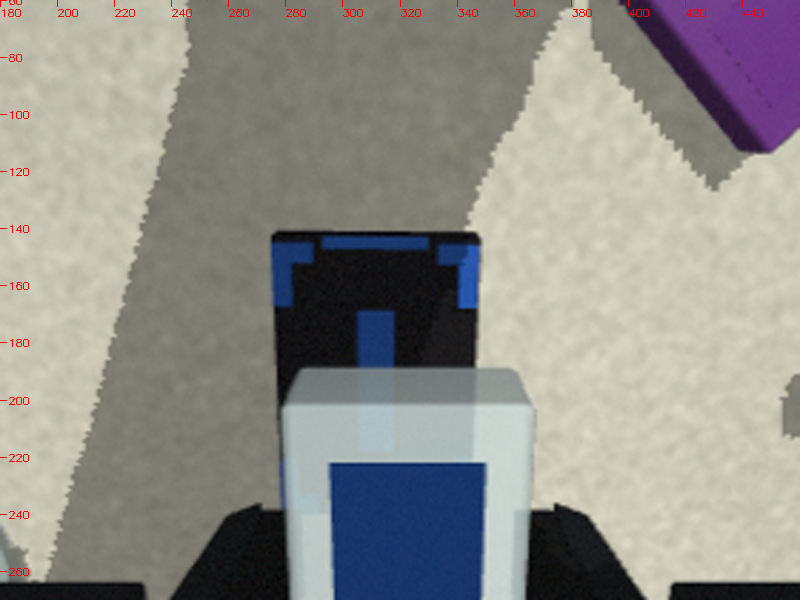

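```bash
python3 px.py b2 180 60 2.857 273,242,13 479,244,13 357,310,8 394,310,8 283,404,36 531,404,36
```

```text
273,242,13 [ 417.5 -349.8]
479,244,13 [ 431.4 -286.3]
357,310,8 [ 445.2 -329.2]
394,310,8 [ 447.7 -317.3]
283,404,36 [ 463.6 -355. ]
531,404,36 [ 479.1 -280.7]
```

```bash
python3 - <<'E'
from h import *
plan(.4757,-.3295,.032,78,0,n=4)
E
```

```text
now [ 0.4715 -0.3185  0.1366] yaw 78.2 q7 2.04 t 13.725 rows 4
-2.6, 26.1, -1.5, 0.1, 0.1, 0, 0, -2.5, 26.1, -1.5, 0, 0, 0.1, 0, -2.5, 26.2, -1.5, 0.1, 0.1, 0, 0, -2.5, 26.2, -1.6, 0, 0, 0.1, 0
```

Request:
servo_tool(deltas=[-4,25,-2,0.1,0.1,0.1,0,-3,35,-2,0.1,0.1,0.1,0,-2,30,-2,0,0,0,0,0,12,0,0,0,0,0,0,3,0,0,0,0,0,0,0,0,0,0,0,0,0,0,0,0,0,0,0])

```text
time: 14.6
tool_pos: [0.4815, -0.3263, 0.0343]
eef_rot: [[0.202, 0.009, -0.979], [0.979, -0.003, 0.202], [-0.001, -1.0, -0.01]]
ft_force: [0.4, -0.9, -1.1]
grip_width: 0.0418
```

```bash
python3 snap.py b3 180 60 280 210;python3 - <<'E'
from h import *
plan(.4757,-.3295,.021,78,0,n=2)
E
```

```text
[ 0.48151648 -0.32625042  0.0343092 ] 14.6 78.36453141608193
now [ 0.4816 -0.3263  0.0343] yaw 78.4 q7 2.09 t 14.65 rows 2
-2.2, 6.6, 2.6, 0.3, 0.2, 0, 0, -2.1, 6.7, 2.6, 0.3, 0.2, 0, 0
```

View pics/b3.png

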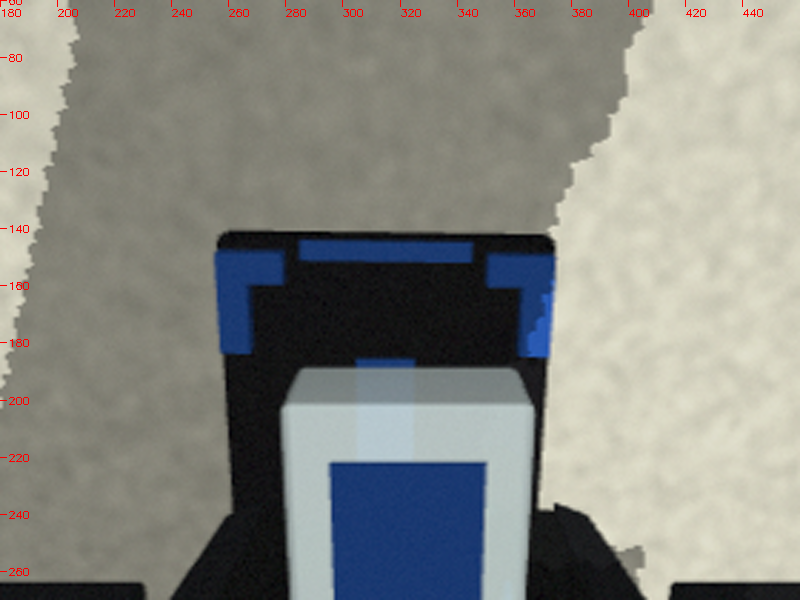

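Request:
servo_tool(deltas=[-3,0,4,0.5,0.3,0,0,-1,3,1.5,0.2,0,0,0,0,4,0,0,0,0,0,0,3,0,0,0,0,0,0,0,0,0,0,0,0])

```text
time: 15.28
tool_pos: [0.4752, -0.3297, 0.0244]
eef_rot: [[0.207, -0.002, -0.978], [0.978, -0.001, 0.207], [-0.001, -1.0, 0.002]]
ft_force: [-0.8, -0.1, -0.1]
grip_width: 0.0414
```

```bash
python3 snap.py b4 180 60 280 210;python3 - <<'E'
from h import *
plan(.4757,-.3295,.021,78,0,n=1)
E
```

```text
[ 0.47516699 -0.32969414  0.02438313] 15.275 78.02477358351966
now [ 0.4752 -0.3298  0.0245] yaw 78.0 q7 2.09 t 15.325 rows 1
0.4, 3.5, -0.4, -0.1, 0, -0.1, 0
```

View pics/b4.png

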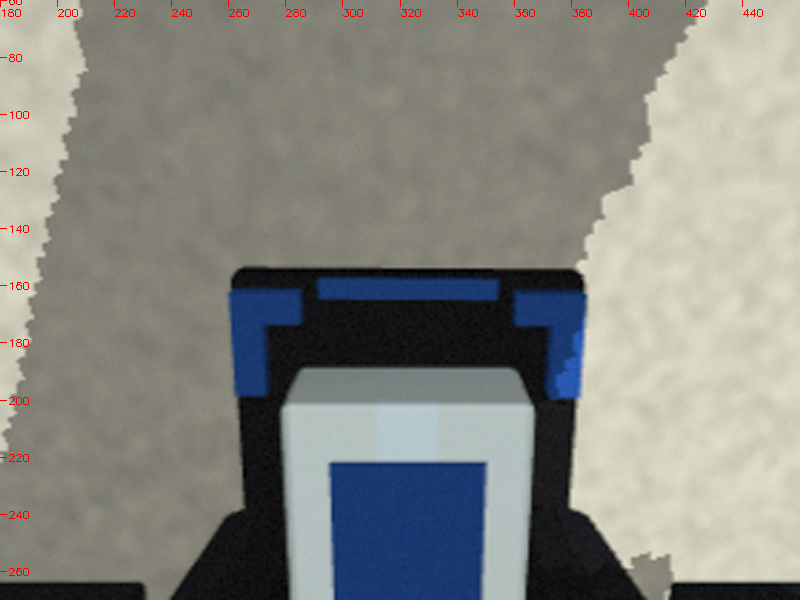

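```bash
python3 px.py b4 180 60 2.857 407,291,13 407,404,36 407,268,0
```

```text
407,291,13 [ 424.2 -318.6]
407,404,36 [ 438.2 -321.5]
407,268,0 [ 422.1 -318.1]
```

Request:
servo_tool(deltas=[0,3,0,-0.1,0,0,0,0,1,0,0,0,0,0,0,0,0,0,0,0,0,0,0,0,0,0,0,80,0,0,0,0,0,0,80,0,0,0,0,0,0,80])

```text
time: 16.08
tool_pos: [0.4757, -0.3299, 0.0206]
eef_rot: [[0.207, 0.001, -0.978], [0.978, -0.002, 0.207], [-0.001, -1.0, -0.001]]
ft_force: [0.0, 0.2, -0.2]
grip_width: 0.0693
```

Request:
servo_tool(deltas=[0,-30,0,0,0,0,100,0,-45,0,0,0,0,100,0,-40,0,0,0,0,100,0,-20,0,0,0,0,100,0,0,0,0,0,0,100])

```text
time: 16.7
tool_pos: [0.4754, -0.3295, 0.1593]
eef_rot: [[0.207, 0.0, -0.978], [0.978, -0.001, 0.207], [-0.001, -1.0, -0.0]]
ft_force: [0.2, 0.6, -0.2]
grip_width: 0.0881
```

```bash
python3 snap.py b5 220 90 200 150; python3 - <<'E'
from h import *
plan(.481,-.085,.23,-2,100,n=8)
E
```

```text
[ 0.47541628 -0.32954071  0.15926053] 16.7 78.02630383244876
now [ 0.4749 -0.3292  0.1583] yaw 78.0 q7 2.04 t 16.75 rows 9
26.7, -8, 5, 0, 8.9, 0, 100, 25.6, -8, 9, 0, 8.9, 0, 100, 23.9, -8, 12.9, 0, 8.9, 0, 100, 21.6, -8, 16.4, 0, 8.9, 0, 100, 18.8, -8, 19.6, 0, 8.9, 0, 100, 15.5, -8, 22.2, 0, 8.9, 0, 100, 11.9, -7.9, 24.4, 0, 8.9, 0, 100, 8, -8, 25.9, 0, 8.9, 0, 100, 3.9, -7.9, 26.9, 0, 8.8, -0.1, 100
```

View pics/b5.png

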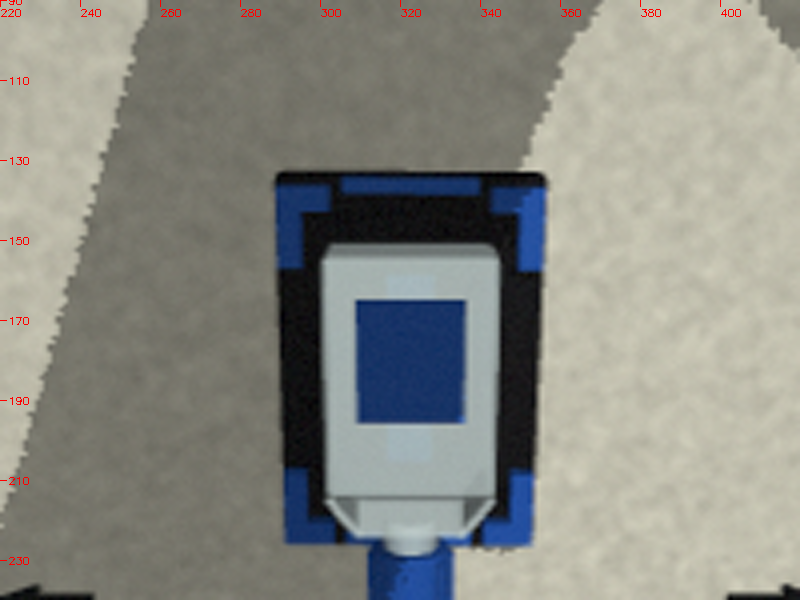

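Blue is seated centrally between its stops. On to the white flask.

Request:
servo_tool(deltas=[20,-10,4,0,6,0,100,26,-10,9,0,9,0,100,24,-10,13,0,9,0,100,22,-10,16,0,9,0,100,19,-8,20,0,9,0,100,16,-8,22,0,9,0,100,12,-6,24,0,9,0,100,8,-4,22,0,9,0,100,4,-2,12,0,7,0,100,0,0,4,0,2,0,100,0,0,0,0,0,0,100])

```text
time: 18.12
tool_pos: [0.4722, -0.0958, 0.2133]
eef_rot: [[0.999, -0.026, 0.045], [-0.044, 0.002, 0.999], [-0.026, -1.0, 0.0]]
ft_force: [0.1, 0.1, 0.4]
grip_width: 0.0883
```

```bash
python3 snap.py w1 200 60 240 180
```

```text
[ 0.47221241 -0.09575446  0.21327732] 18.125 -2.550646807202682
```

View pics/w1.png

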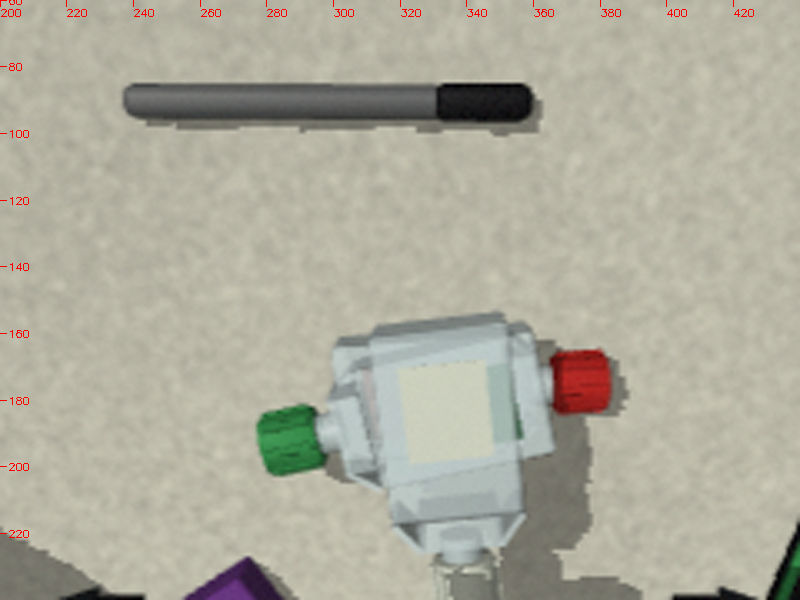

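```bash
python3 px.py w1 200 60 3.3333 399,368,72 484,360,72 495,457,72 408,465,72 446.5,412,72 368,338,72 508,325,72 386,492,72 520,485,72; python3 - <<'E'
import cv2
im=cv2.imread('pics/w1_raw.png')[140:240,270:400]
cv2.imwrite('pics/w1z.png',cv2.resize(im,None,fx=6,fy=6,interpolation=cv2.INTER_CUBIC))
E
```

```text
399,368,72 [466.3 -76.5]
484,360,72 [491.6 -75. ]
495,457,72 [ 494.3 -105.2]
408,465,72 [ 467.7 -106.9]
446.5,412,72 [480.  -90.5]
368,338,72 [457.6 -67.2]
508,325,72 [498.8 -64.9]
386,492,72 [ 460.5 -115.4]
520,485,72 [ 501.9 -114.5]
```

View pics/w1z.png

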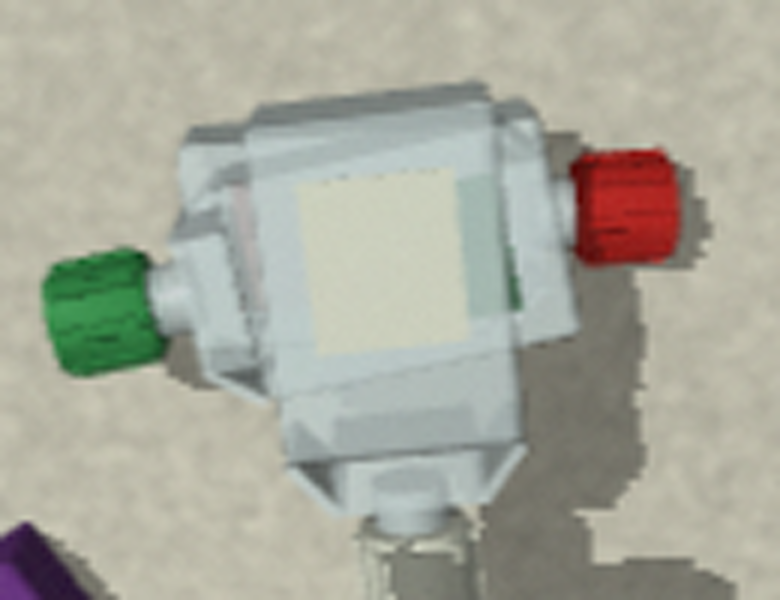

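```bash
python3 px.py w1 270 140 6 247,127,72 492,100,72 290,460,72 522,447,72; python3 - <<'E'
from h import *
plan(.481,-.102,.125,3.8,100,n=4)
E
```

```text
247,127,72 [458.4 -67. ]
492,100,72 [498.4 -64.1]
290,460,72 [ 462.6 -125.5]
522,447,72 [ 502.8 -124.5]
now [ 0.4721 -0.096   0.2133] yaw -2.5 q7 0.31 t 18.175 rows 4
2.8, 22, -1.4, 0, -1.6, -0.4, 100, 2.7, 22, -1.5, 0, -1.6, -0.4, 100, 2.5, 22.1, -1.6, -0.1, -1.6, -0.3, 100, 2.3, 22.1, -1.6, 0, -1.5, -0.4, 100
```

Request:
servo_tool(deltas=[4,25,-2,0,-2.5,-0.5,100,3,30,-2,0,-2,-0.5,100,2,25,-1.5,0,-1.5,-0.4,100,0,10,0,0,0,0,100,0,0,0,0,0,0,100,0,0,0,0,0,0,100])

```text
time: 18.92
tool_pos: [0.4796, -0.104, 0.1198]
eef_rot: [[0.998, -0.002, -0.063], [0.063, 0.001, 0.998], [-0.002, -1.0, 0.001]]
ft_force: [0.5, -0.5, -1.4]
grip_width: 0.088
```

```bash
python3 - <<'E'
from h import *
plan(.481,-.1012,.0605,4,100,n=3)
E
```

```text
now [ 0.4796 -0.104   0.1198] yaw 3.6 q7 0.53 t 18.925 rows 3
0.5, 19.8, 0.9, 0, -0.1, 0, 100, 0.6, 19.7, 0.9, 0, -0.1, 0, 100, 0.5, 19.8, 0.8, 0, -0.2, -0.1, 100
```

Request:
servo_tool(deltas=[0.5,20,1,0,-0.1,0,100,0.5,20,1,0,-0.1,0,100,0.5,14,1,0,0,0,100,0,3,0,0,0,0,100,0,0,0,0,0,0,100,0,0,0,0,0,0,100])

```text
time: 19.68
tool_pos: [0.4851, -0.1011, 0.0656]
eef_rot: [[0.998, 0.007, -0.067], [0.067, 0.0, 0.998], [0.007, -1.0, -0.0]]
ft_force: [-0.6, 0.8, 0.2]
grip_width: 0.0881
```

```bash
python3 snap.py w2 180 60 280 210; python3 - <<'E'
from h import *
plan(.481,-.1012,.0605,4,100,n=1)
E
```

```text
[ 0.48505239 -0.10107954  0.06559458] 19.675 3.838035589630558
now [ 0.4851 -0.1011  0.0656] yaw 3.8 q7 0.59 t 19.725 rows 1
-4.2, 5.1, 0.1, 0, -0.2, 0.4, 100
```

View pics/w2.png

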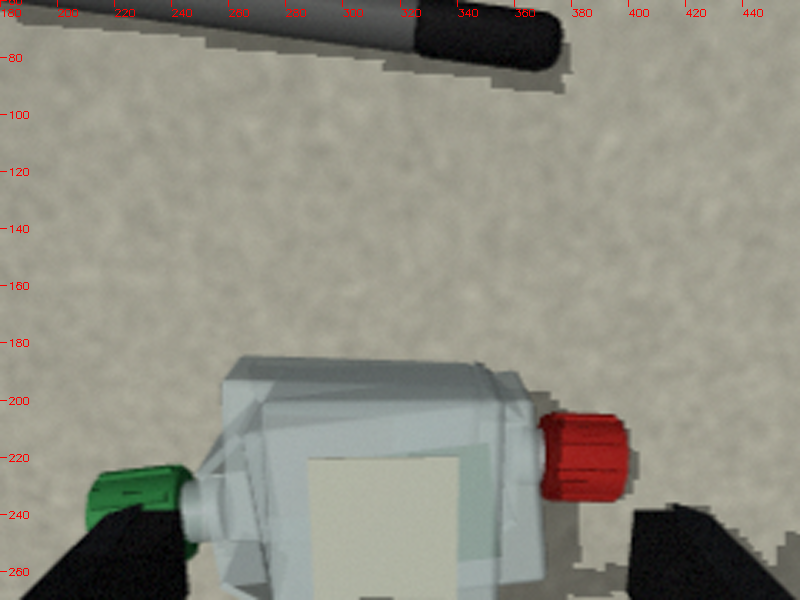

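Request:
servo_tool(deltas=[-4,3,0,0,0,0.4,100,0,2,0,0,0,0,100,0,0,0,0,0,0,100,0,0,0,0,0,0,0,0,0,0,0,0,0,0,0,0,0,0,0,0,0,0,0,0,0,0,0,0,0,0,0,0,0,0,0])

```text
time: 20.72
tool_pos: [0.4812, -0.1014, 0.0608]
eef_rot: [[0.998, 0.001, -0.067], [0.067, -0.0, 0.998], [0.001, -1.0, -0.0]]
ft_force: [-0.0, 0.5, -0.0]
grip_width: 0.0417
```

```bash
python3 - <<'E'
from h import *
plan(.655,.17,.15,-87,0,n=8)
E
```

```text
now [ 0.4812 -0.1014  0.0608] yaw 3.8 q7 0.6 t 20.725 rows 9
21.3, -9.9, 28.8, 0, -9.9, 0, 0, 25.9, -9.9, 24.7, 0, -9.9, 0, 0, 29.8, -9.9, 19.9, 0, -9.9, 0, 0, 32.8, -9.9, 14.5, 0, -9.9, 0, 0, 34.7, -9.9, 8.6, 0, -9.9, 0, 0, 35.7, -9.9, 2.5, 0, -9.9, 0, 0, 35.6, -9.9, -3.7, 0, -9.9, 0, 0, 34.5, -9.9, -9.8, 0, -9.9, 0, 0, 32.3, -9.9, -15.5, 0, -10, 0, 0
```

Request:
servo_tool(deltas=[0,-20,0,0,0,0,0,0,-35,0,0,0,0,0,10,-30,14,0,-6,0,0,25,-10,28,0,-9,0,0,28,0,24,0,-9,0,0,31,0,20,0,-9,0,0,34,0,15,0,-9,0,0,36,0,9,0,-9,0,0,37,0,3,0,-9,0,0,36,0,-4,0,-9,0,0,30,0,-9,0,-9,0,0,15,0,-5,0,-5,0,0])

```text
time: 22.22
tool_pos: [0.6437, 0.1859, 0.1567]
eef_rot: [[0.013, -0.004, -1.0], [1.0, -0.001, 0.013], [-0.001, -1.0, 0.004]]
ft_force: [-0.2, 0.4, -1.1]
grip_width: 0.0417
```

Request:
servo_tool(deltas=[0,0,0,0,0,0,0,0,0,0,0,0,0,0])

```text
time: 22.48
tool_pos: [0.643, 0.1861, 0.1558]
eef_rot: [[0.014, -0.005, -1.0], [1.0, -0.002, 0.014], [-0.002, -1.0, 0.005]]
ft_force: [-0.3, 0.2, 0.2]
grip_width: 0.0415
```

```bash
python3 snap.py w3 180 60 280 210; python3 - <<'E'
from h import *
plan(.657,.17,.14,93,0,n=2)
E
```

```text
[0.64304382 0.18608293 0.1558219 ] 22.475 89.20403529591053
now [0.643  0.1861 0.1559] yaw 89.2 q7 1.27 t 22.525 rows 2
-8, 7.9, -7.2, -0.1, -1.9, 0, 0, -8.2, 7.9, -6.8, -0.2, -1.9, -0.1, 0
```

View pics/w3.png

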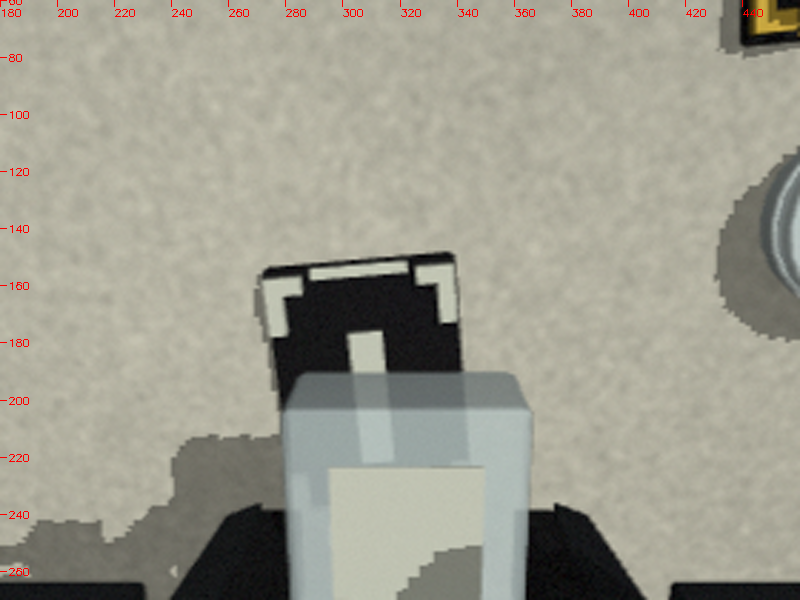

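```bash
python3 px.py w3 180 60 2.857 261,279,13 456,265,13 263,268,0 454,253,0 347,333,8 383,331,8
```

```text
261,279,13 [609.8 136.5]
456,265,13 [605.8 203.6]
263,268,0 [607.9 135.1]
454,253,0 [603.5 203.6]
347,333,8 [630.3 165.1]
383,331,8 [629.7 177.9]
```

```bash
python3 - <<'E'
from h import *
plan(.6567,.172,.04,93.5,0,n=4)
E
```

```text
now [0.643  0.1861 0.1559] yaw 89.2 q7 1.27 t 22.525 rows 4
-3.4, 29, -3.6, -0.1, -1.1, 0, 0, -3.5, 28.9, -3.5, -0.1, -1.1, 0, 0, -3.6, 29, -3.4, 0, -1, 0, 0, -3.7, 28.9, -3.3, -0.1, -1.1, -0.1, 0
```

Request:
servo_tool(deltas=[-6,20,-6,-0.1,-2,0,0,-5,35,-5,-0.1,-1.5,0,0,-1,35,-2,-0.1,-0.6,0,0,0,18,0,0,0,0,0,0,6,0,0,0,0,0,0,0,0,0,0,0,0])

```text
time: 23.28
tool_pos: [0.657, 0.1689, 0.0416]
eef_rot: [[-0.05, 0.004, -0.999], [0.999, -0.003, -0.05], [-0.004, -1.0, -0.003]]
ft_force: [-0.7, 0.4, -1.4]
grip_width: 0.0417
```

```bash
python3 - <<'E'
from h import *
plan(.6567,.172,.0215,93.5,0,n=1)
E
python3 snap.py w4 180 60 280 210
```

```text
now [0.657  0.1689 0.0416] yaw 92.8 q7 1.36 t 23.275 rows 1
3.2, 20.1, 0.2, 0.2, -0.7, -0.2, 0
[0.65700341 0.16892285 0.04159728] 23.275 92.84795112306821
```

View pics/w4.png

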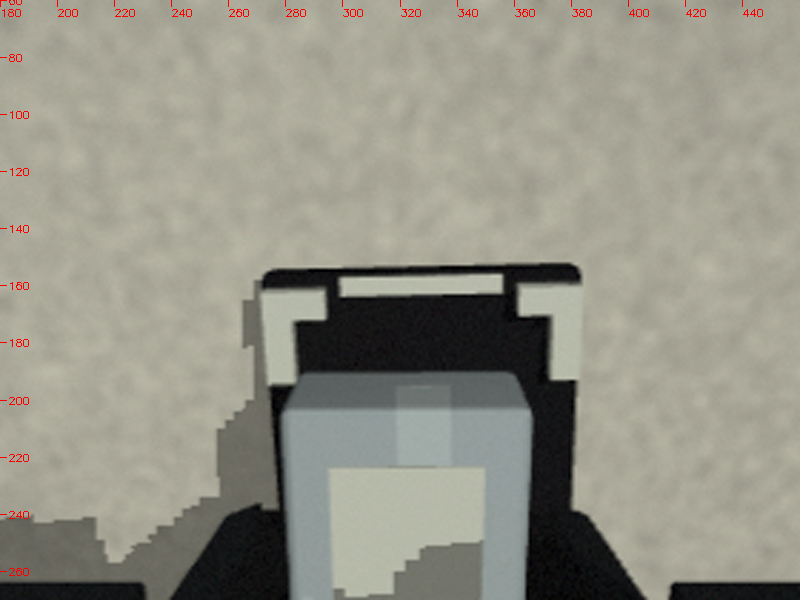

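Request:
servo_tool(deltas=[3,8,0,0.2,-0.6,-0.2,0,0.5,8,0,0,-0.2,0,0,0,4,0,0,0,0,0,0,0,0,0,0,0,0])

```text
time: 23.82
tool_pos: [0.6585, 0.1736, 0.0228]
eef_rot: [[-0.065, 0.004, -0.998], [0.998, 0.002, -0.065], [0.001, -1.0, -0.004]]
ft_force: [0.6, -0.2, -0.6]
grip_width: 0.0415
```

```bash
python3 - <<'E'
from h import *
plan(.6567,.172,.0215,93.5,0,n=1)
E
python3 snap.py w5 180 60 280 210
```

```text
now [0.6585 0.1736 0.0228] yaw 93.7 q7 1.37 t 23.825 rows 1
-1.5, 1.3, 1.9, 0.2, 0.2, 0.1, 0
[0.65851933 0.17364922 0.02284053] 23.825 93.73227846210348
```

View pics/w5.png

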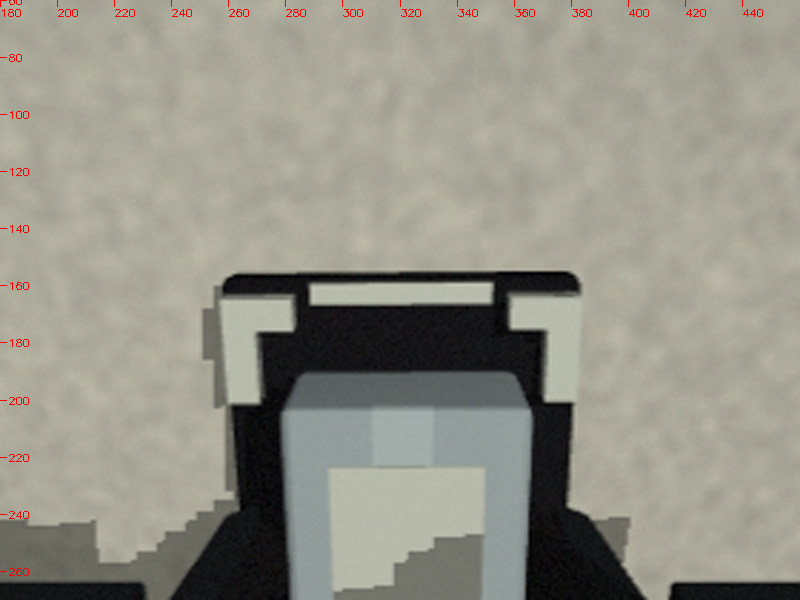

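Request:
servo_tool(deltas=[-1.2,1.5,1.5,0.2,0.2,0.1,0,0,0.5,0,0,0,0,0,0,0,0,0,0,0,0,0,0,0,0,0,0,80,0,0,0,0,0,0,80,0,0,0,0,0,0,80,0,-30,0,0,0,0,100,0,-45,0,0,0,0,100,0,-40,0,0,0,0,100,0,-20,0,0,0,0,100,0,0,0,0,0,0,100])

```text
time: 25.25
tool_pos: [0.6569, 0.1722, 0.1593]
eef_rot: [[-0.061, -0.0, -0.998], [0.998, -0.001, -0.061], [-0.001, -1.0, 0.0]]
ft_force: [0.4, 0.2, 0.8]
grip_width: 0.0878
```

```bash
python3 snap.py w6 220 90 200 150; python3 - <<'E'
from h import *
plan(.481,-.09,.21,78,100,n=8)
E
```

```text
[0.65691846 0.17218145 0.15931421] 25.25 93.50899744944336
now [0.6562 0.172  0.1581] yaw 93.5 q7 1.36 t 25.3 rows 8
-31.4, -6.4, 23.9, 0, 1.9, 0, 100, -32.1, -6.4, 22.8, 0, 1.9, 0, 100, -32.9, -6.4, 21.8, 0, 2, 0, 100, -33.6, -6.4, 20.6, 0, 1.9, 0, 100, -34.3, -6.4, 19.5, 0, 2, 0, 100, -34.9, -6.4, 18.2, 0, 1.9, 0, 100, -35.5, -6.4, 17.1, -0.1, 2, 0, 100, -36.1, -6.4, 15.8, 0, 1.9, -0.1, 100
```

View pics/w6.png

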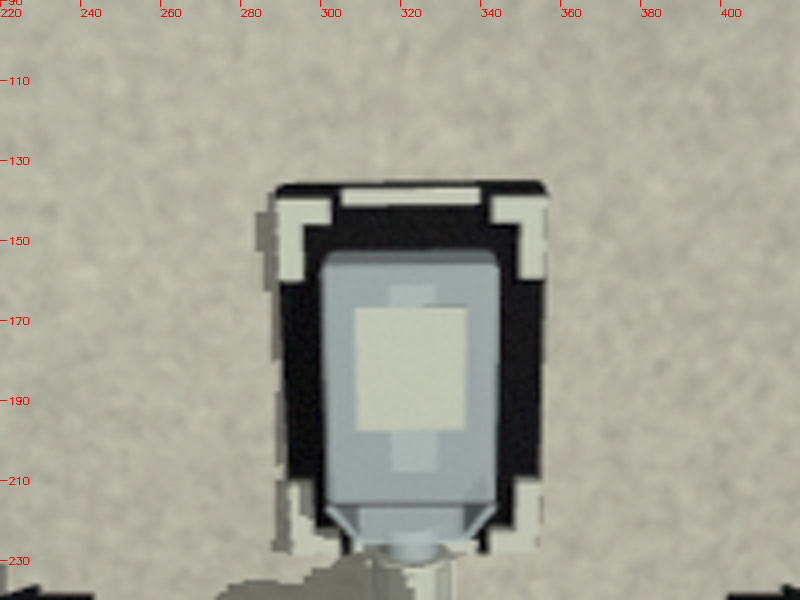

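Request:
servo_tool(deltas=[-18,-5,14,0,1,0,100,-32,-7,23,0,2,0,100,-35,-7,22,0,2,0,100,-36,-7,22,0,2,0,100,-36,-7,21,0,2,0,100,-36,-7,20,0,2,0,100,-34,-6,18,0,2,0,100,-25,-3,12,0,1.5,0,100,-8,0,4,0,0.5,0,100,0,0,0,0,0,0,100,0,0,0,0,0,0,100])

```text
time: 26.68
tool_pos: [0.4731, -0.0848, 0.1937]
eef_rot: [[0.203, -0.029, -0.979], [0.979, -0.004, 0.203], [-0.009, -1.0, 0.027]]
ft_force: [0.4, 0.1, -0.1]
grip_width: 0.0882
```

```bash
python3 snap.py g1 200 80 240 180
```

```text
[ 0.4731018  -0.08482989  0.19368239] 26.675 78.31330938905776
```

View pics/g1.png

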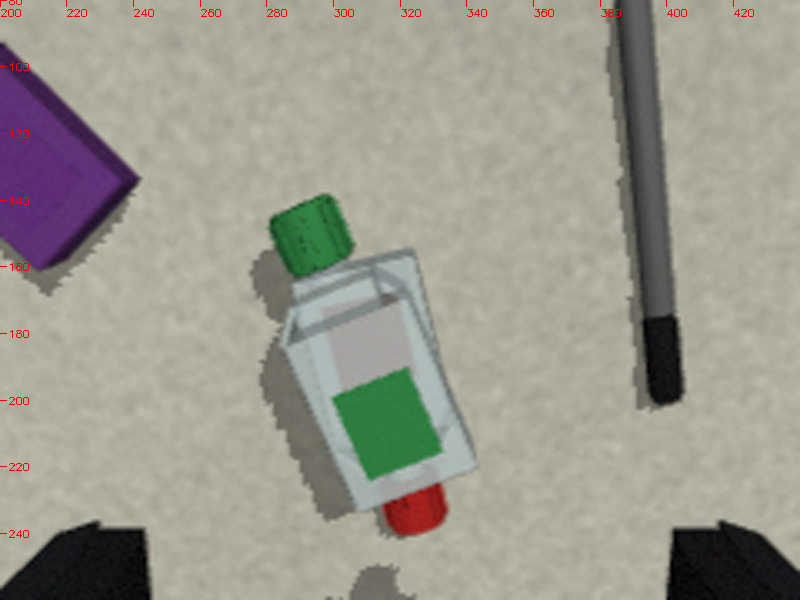

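```bash
python3 px.py g1 200 80 3.3333 285,347,48 400,294,48 365,510,48 476,467,48 331,399,48 408,367,48 443,448,48 369,480,48; python3 - <<'E'
from h import *
s=get_state();print(s['tool_pos'])
E
```

```text
285,347,48 [ 457.2 -121.2]
400,294,48 [448.2 -83.2]
365,510,48 [ 514.8 -108.6]
476,467,48 [507.3 -70.9]
331,399,48 [ 476.2 -111. ]
408,367,48 [470.9 -85.5]
443,448,48 [499. -80.]
369,480,48 [ 504.9 -105.2]
[ 0.47310476 -0.08474068  0.19371621]
```

```bash
python3 - <<'E'
from h import *
plan(.4767,-.0972,.1,101.6,100,n=4)
E
```

```text
now [ 0.4731 -0.0847  0.1937] yaw 78.3 q7 1.53 t 26.725 rows 4
-2.7, 23.4, -2.2, -0.4, -5.8, -0.1, 100, -2.9, 23.4, -1.7, -0.4, -5.8, 0, 100, -3, 23.4, -1.2, -0.4, -5.8, 0, 100, -3.1, 23.5, -0.8, -0.5, -5.9, -0.1, 100
```

Request:
servo_tool(deltas=[-4,25,-3,-0.4,-7,0,100,-4,30,-2,-0.4,-7,0,100,-2,25,-1,-0.4,-6,0,100,0,10,0,-0.4,-3,0,100,0,0,0,0,0,0,100,0,0,0,0,0,0,100])

```text
time: 27.48
tool_pos: [0.4813, -0.0902, 0.101]
eef_rot: [[-0.218, 0.004, -0.976], [0.976, -0.0, -0.218], [-0.001, -1.0, -0.004]]
ft_force: [-0.4, 0.8, 0.6]
grip_width: 0.0883
```

```bash
python3 - <<'E'
from h import *
plan(.4767,-.0972,.037,101.6,100,n=3)
E
```

```text
now [ 0.4813 -0.0902  0.101 ] yaw 102.6 q7 1.94 t 27.475 rows 3
-1.9, 21.3, 2.1, 0.1, 0.3, 0, 100, -1.9, 21.4, 2, 0.1, 0.3, 0, 100, -2, 21.3, 2, 0, 0.4, -0.1, 100
```

Request:
servo_tool(deltas=[-3,20,3,0.1,0.5,0,100,-2,20,3,0.1,0.3,0,100,-1,15,1,0,0,0,100,0,5,0,0,0,0,100,0,0,0,0,0,0,100,0,0,0,0,0,0,100])

```text
time: 28.22
tool_pos: [0.4804, -0.0966, 0.0426]
eef_rot: [[-0.203, 0.008, -0.979], [0.979, -0.001, -0.203], [-0.003, -1.0, -0.007]]
ft_force: [0.3, 0.2, -0.3]
grip_width: 0.0882
```

```bash
python3 snap.py g2 180 100 280 210; python3 - <<'E'
from h import *
plan(.4767,-.0972,.037,101.6,100,n=1)
E
```

```text
[ 0.48044907 -0.09662397  0.04262177] 28.225 101.73047999728378
now [ 0.4805 -0.0967  0.0427] yaw 101.7 q7 1.95 t 28.275 rows 1
0.3, 5.6, 3.9, 0.4, 0.1, -0.2, 100
```

View pics/g2.png

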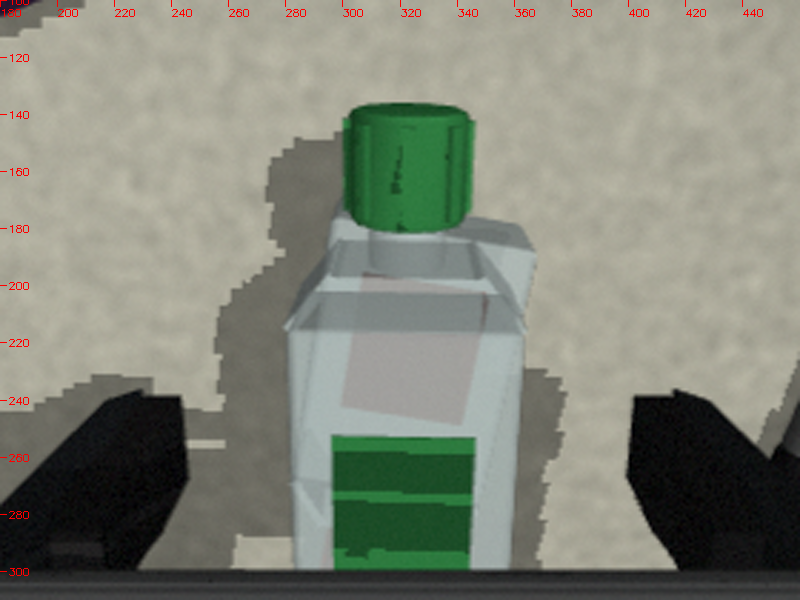

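Request:
servo_tool(deltas=[0.3,4,4,0.4,0,-0.2,100,0,1,0,0,0,0,100,0,0,0,0,0,0,100,0,0,0,0,0,0,0,0,0,0,0,0,0,0,0,0,0,0,0,0,0,0,0,0,0,0,0,0,0,0,0,0,0,0,0])

```text
time: 29.28
tool_pos: [0.4768, -0.0973, 0.038]
eef_rot: [[-0.203, 0.001, -0.979], [0.979, 0.001, -0.203], [0.0, -1.0, -0.001]]
ft_force: [-0.3, 0.5, 0.0]
grip_width: 0.0419
```

```bash
python3 - <<'E'
from h import *
plan(.659,-.187,.14,73,0,n=7)
E
```

```text
now [ 0.4768 -0.0973  0.038 ] yaw 101.7 q7 1.96 t 29.275 rows 7
-17.8, -14.5, -22.9, 0, 4.1, 0, 0, -16.2, -14.5, -24.1, 0, 4.1, 0, 0, -14.4, -14.6, -25.2, 0, 4.1, 0, 0, -12.5, -14.5, -26.2, 0, 4.1, 0, 0, -10.7, -14.6, -27, 0, 4.1, 0, 0, -8.7, -14.5, -27.7, 0, 4.1, 0, 0, -6.6, -14.6, -28.2, 0.1, 4.1, 0.1, 0
```

Request:
servo_tool(deltas=[0,-15,0,0,0,0,0,0,-35,0,0,0,0,0,-8,-35,-11,0,2,0,0,-16,-20,-24,0,4,0,0,-16,0,-28,0,5,0,0,-16,0,-30,0,5,0,0,-14,0,-32,0,5,0,0,-10,0,-28,0,4,0,0,-4,0,-14,0,2,0,0,0,0,-5,0,1,0,0,0,0,0,0,0,0,0,0,0,0,0,0,0,0])

```text
time: 30.78
tool_pos: [0.652, -0.1845, 0.1565]
eef_rot: [[0.294, 0.004, -0.956], [0.956, 0.002, 0.294], [0.003, -1.0, -0.003]]
ft_force: [-0.9, 0.2, -0.9]
grip_width: 0.0415
```

```bash
python3 snap.py g3 180 60 280 210; python3 - <<'E'
from h import *
plan(.659,-.187,.14,73,0,n=2)
E
```

```text
[ 0.65196613 -0.18449227  0.15645011] 30.775 72.92662426348137
now [ 0.652  -0.1844  0.1565] yaw 72.9 q7 1.62 t 30.825 rows 2
-0.2, 8.2, -3.7, 0.1, 0, 0.1, 0, -0.3, 8.3, -3.7, 0.1, -0.1, 0.1, 0
```

View pics/g3.png

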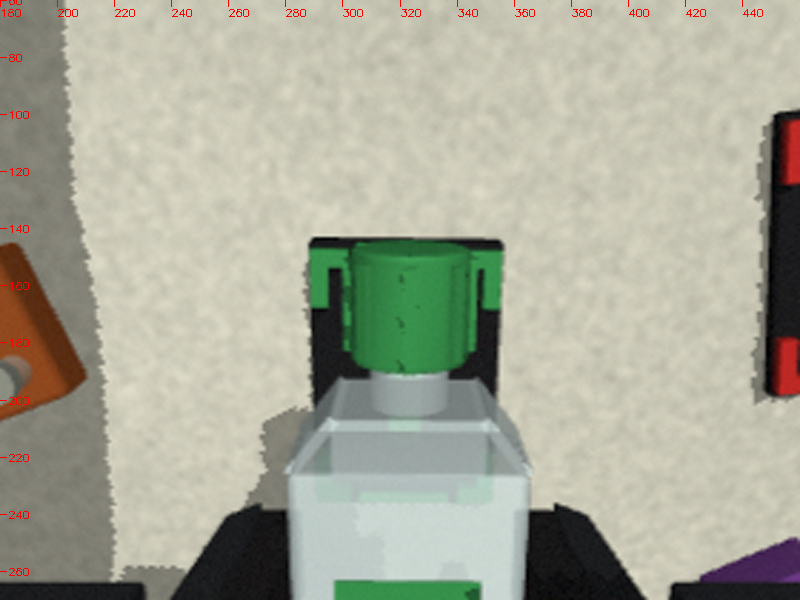

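```bash
python3 px.py g3 180 60 2.857 309,248,13 503,251,13 310,239,0 502,240,0
```

```text
309,248,13 [ 602.2 -203.3]
503,251,13 [ 622.5 -140.5]
310,239,0 [ 600.5 -203.9]
502,240,0 [ 620.9 -138.9]
```

```bash
python3 - <<'E'
from h import *
plan(.659,-.1868,.042,72.5,0,n=4)
E
```

```text
now [ 0.652  -0.1844  0.1565] yaw 72.9 q7 1.62 t 30.825 rows 4
-0.2, 28.6, -1.8, 0, 0.1, 0, 0, -0.1, 28.6, -1.7, 0.1, 0.1, 0.1, 0, -0.1, 28.6, -1.8, 0, 0.1, 0, 0, -0.1, 28.7, -1.8, 0.1, 0.1, 0.1, 0
```

Request:
servo_tool(deltas=[0,25,-3,0.1,0.2,0.1,0,0,35,-2,0.1,0.1,0.1,0,0,33,-1,0,0,0,0,0,18,0,0,0,0,0,0,5,0,0,0,0,0,0,0,0,0,0,0,0])

```text
time: 31.58
tool_pos: [0.6561, -0.1846, 0.0321]
eef_rot: [[0.298, -0.004, -0.955], [0.955, 0.002, 0.298], [0.0, -1.0, 0.004]]
ft_force: [0.1, 0.5, -0.1]
grip_width: 0.0416
```

```bash
python3 - <<'E'
from h import *
plan(.659,-.1868,.0225,72.5,0,n=1)
E
python3 snap.py g4 180 60 280 210
```

```text
now [ 0.6561 -0.1846  0.0321] yaw 72.7 q7 1.64 t 31.575 rows 1
-1.2, 9.6, -3.5, -0.2, 0.2, 0, 0
[ 0.65605867 -0.18460898  0.03211986] 31.575 72.67027715430197
```

View pics/g4.png

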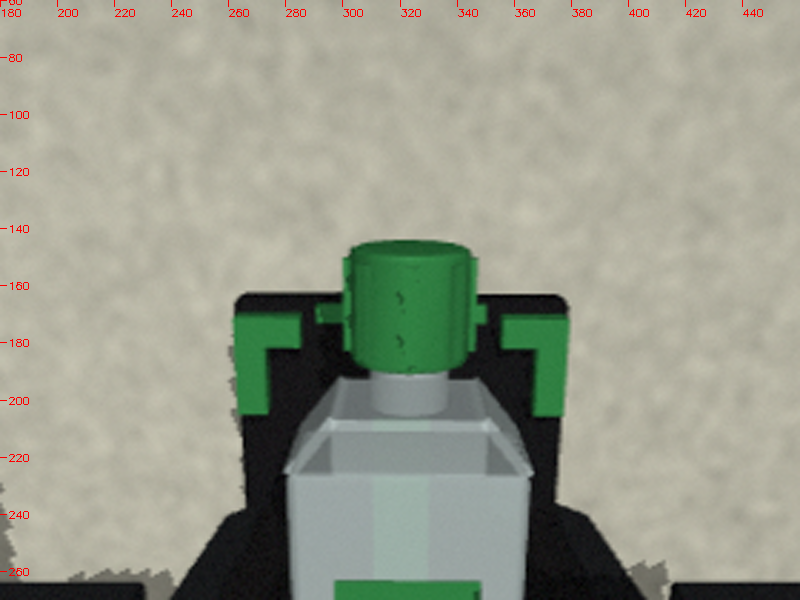

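Request:
servo_tool(deltas=[-1.3,4,-3.3,-0.2,0.2,0,0,0,4,0,0,0,0,0,0,1,0,0,0,0,0,0,0,0,0,0,0,0])

```text
time: 32.12
tool_pos: [0.6612, -0.1876, 0.0257]
eef_rot: [[0.301, 0.005, -0.953], [0.953, -0.001, 0.301], [0.001, -1.0, -0.005]]
ft_force: [-1.1, 0.2, -0.9]
grip_width: 0.0419
```

```bash
python3 - <<'E'
from h import *
plan(.659,-.1868,.0225,72.5,0,n=1)
E
```

```text
now [ 0.6612 -0.1876  0.0257] yaw 72.5 q7 1.64 t 32.125 rows 1
0.1, 3.2, 2.3, 0.3, 0, 0, 0
```

Request:
servo_tool(deltas=[0,2.5,2,0.3,0,0,0,0,1,0,0,0,0,0,0,0,0,0,0,0,0,0,0,0,0,0,0,80,0,0,0,0,0,0,80,0,0,0,0,0,0,80])

```text
time: 32.88
tool_pos: [0.6596, -0.1871, 0.0225]
eef_rot: [[0.301, 0.0, -0.953], [0.953, 0.001, 0.301], [0.001, -1.0, -0.0]]
ft_force: [0.3, -0.2, 0.2]
grip_width: 0.0694
```

```bash
python3 snap.py g5 180 60 280 210
```

```text
[ 0.65957078 -0.18705333  0.0224802 ] 32.875 72.45623726584473
```

View pics/g5.png

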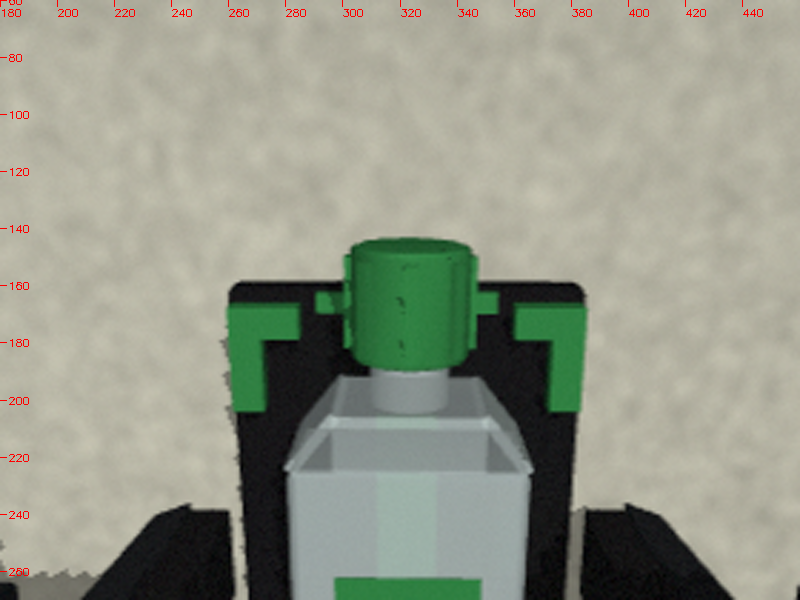

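Green is in. Lift and return for red (cap toward +x).

Request:
servo_tool(deltas=[0,-30,0,0,0,0,100,0,-45,0,0,0,0,100,0,-40,0,0,0,0,100,0,-20,0,0,0,0,100,0,0,0,0,0,0,100])

```text
time: 33.55
tool_pos: [0.6587, -0.1869, 0.1599]
eef_rot: [[0.301, -0.002, -0.953], [0.953, 0.001, 0.301], [0.001, -1.0, 0.002]]
ft_force: [0.0, 0.9, -0.4]
grip_width: 0.0885
```

```bash
python3 snap.py g6 220 90 200 150; python3 - <<'E'
from h import *
plan(.48,-.095,.18,88,100,n=7)
E
```

```text
[ 0.65874831 -0.18691853  0.15988049] 33.55 72.4551937687444
now [ 0.6581 -0.1867  0.1587] yaw 72.5 q7 1.61 t 33.6 rows 7
4.8, -2.9, 28.2, 0, -2.2, 0, 100, 5.9, -2.9, 28, 0, -2.2, 0, 100, 7, -2.9, 27.8, 0, -2.2, 0, 100, 8, -2.9, 27.5, -0.1, -2.2, 0, 100, 9.1, -3, 27.1, 0, -2.2, 0, 100, 10.1, -3, 26.8, -0.1, -2.3, 0, 100, 11.2, -3, 26.3, 0, -2.2, 0.1, 100
```

View pics/g6.png

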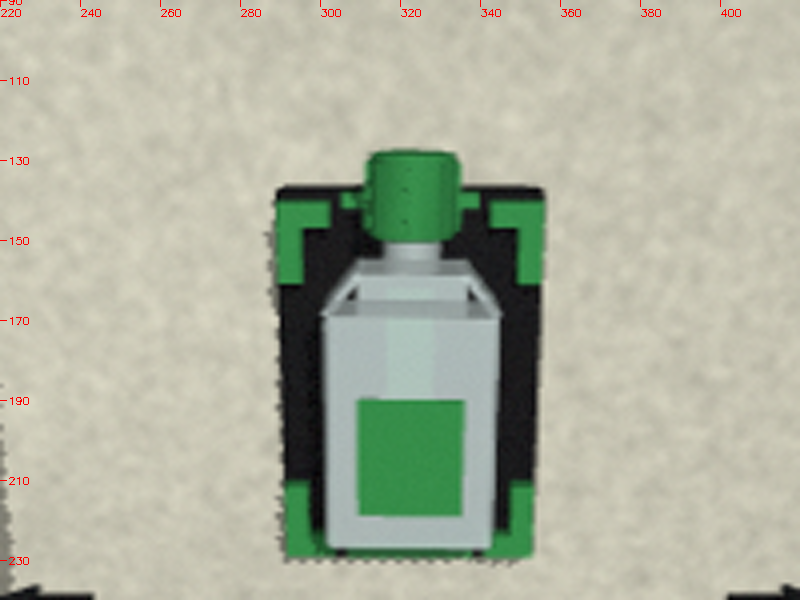

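Request:
servo_tool(deltas=[3,-3,18,0,-1.5,0,100,6,-5,30,0,-2,0,100,7,-5,30,0,-2.5,0,100,8,-5,30,0,-2.5,0,100,9,-5,30,0,-2.5,0,100,10,-3,25,0,-2.5,0,100,7,0,13,0,-1.5,0,100,2,0,4,0,0,0,100,0,0,0,0,0,0,100,0,0,0,0,0,0,100])

```text
time: 34.85
tool_pos: [0.4766, -0.096, 0.1708]
eef_rot: [[0.035, -0.031, -0.999], [0.999, 0.005, 0.035], [0.004, -1.0, 0.031]]
ft_force: [0.0, -0.5, 0.3]
grip_width: 0.0881
```

```bash
python3 snap.py r1 200 80 240 180
```

```text
[ 0.47661606 -0.09596472  0.17081139] 34.85 87.97274246485823
```

View pics/r1.png

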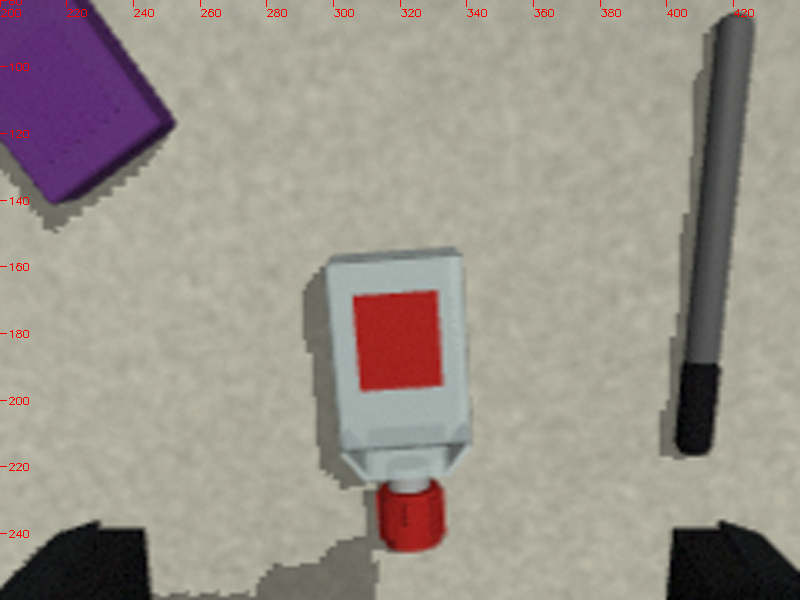

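```bash
python3 px.py r1 200 80 3.3333 329,266,24 461,257,24 342,449,24 470,442,24 353,298,24 438,291,24 442,385,24 361,391,24; python3 - <<'E'
from h import *
plan(.478,-.1,.06,91,100,n=3)
E
```

```text
329,266,24 [ 442.3 -117.6]
461,257,24 [441.  -77.9]
342,449,24 [ 500.4 -116.8]
470,442,24 [499.5 -76.2]
353,298,24 [ 452.2 -110.9]
438,291,24 [451.  -85.1]
442,385,24 [480.5 -84.6]
361,391,24 [ 481.6 -109.8]
now [ 0.4766 -0.096   0.1708] yaw 88.0 q7 1.73 t 34.9 rows 3
-1.4, 36.9, -1.6, -0.6, -1, 0.1, 100, -1.4, 36.9, -1.3, -0.6, -1, 0.1, 100, -1.4, 37, -0.8, -0.6, -1, 0, 100
```

Request:
servo_tool(deltas=[-1,30,-1,-0.6,-1.5,0.1,100,-1,35,-1,-0.6,-1,0.1,100,0,30,0,-0.6,-0.8,0,100,0,12,0,0,0,0,100,0,0,0,0,0,0,100,0,0,0,0,0,0,100])

```text
time: 35.65
tool_pos: [0.4816, -0.0996, 0.0623]
eef_rot: [[-0.021, 0.007, -1.0], [1.0, -0.0, -0.021], [-0.001, -1.0, -0.007]]
ft_force: [0.1, -1.0, -0.3]
grip_width: 0.0883
```

```bash
python3 - <<'E'
from h import *
plan(.4767,-.097,.0135,91.5,100,n=3)
E
```

```text
now [ 0.4816 -0.0996  0.0623] yaw 91.2 q7 1.82 t 35.65 rows 3
0.9, 16.2, 1.7, 0.1, -0.1, 0, 100, 0.9, 16.3, 1.7, 0.2, -0.1, 0, 100, 1, 16.3, 1.7, 0.1, -0.1, 0, 100
```

Request:
servo_tool(deltas=[1,18,3,0.2,-0.1,0,100,1,17,2,0.2,-0.1,0,100,0.5,10,1,0,0,0,100,0,2,0,0,0,0,100,0,0,0,0,0,0,100])

```text
time: 36.28
tool_pos: [0.4764, -0.0971, 0.013]
eef_rot: [[-0.025, 0.002, -1.0], [1.0, -0.001, -0.025], [-0.001, -1.0, -0.002]]
ft_force: [1.0, 0.0, 0.4]
grip_width: 0.0882
```

```bash
python3 - <<'E'
from h import *
plan(.4767,-.097,.0135,91.5,100,n=1)
E
```

```text
now [ 0.4764 -0.0971  0.013 ] yaw 91.4 q7 1.83 t 36.275 rows 1
0.1, -0.5, -0.3, 0.1, -0.1, 0, 100
```

Request:
servo_tool(deltas=[0,0,0,0,0,0,0,0,0,0,0,0,0,0,0,0,0,0,0,0,0,0,0,0,0,0,0,0,0,0,0,0,0,0,0])

```text
time: 36.9
tool_pos: [0.4774, -0.0973, 0.014]
eef_rot: [[-0.025, 0.004, -1.0], [1.0, -0.001, -0.025], [-0.001, -1.0, -0.004]]
ft_force: [0.3, -0.7, -1.5]
grip_width: 0.0417
```

```bash
python3 - <<'E'
from h import *
plan(.6635,-.019,.14,79.8,0,n=6)
E
```

```text
now [ 0.4774 -0.0973  0.014 ] yaw 91.4 q7 1.83 t 36.9 rows 6
12.2, -20.9, -31.4, 0, 1.9, 0, 0, 13.3, -20.9, -31, 0, 1.9, 0, 0, 14.3, -20.9, -30.5, 0.1, 2, 0, 0, 15.4, -20.9, -30, 0, 1.9, 0, 0, 16.3, -21, -29.5, 0.1, 2, 0, 0, 17.4, -21, -28.8, 0, 1.9, 0, 0
```

Request:
servo_tool(deltas=[0,-20,0,0,0,0,0,0,-40,0,0,0,0,0,7,-40,-15,0,1,0,0,13,-25,-30,0,2,0,0,14,0,-34,0,2,0,0,16,0,-34,0,2,0,0,16,0,-33,0,2,0,0,14,0,-24,0,1.5,0,0,7,0,-12,0,1,0,0,2,0,-4,0,0,0,0,0,0,0,0,0,0,0,0,0,0,0,0,0,0])

```text
time: 38.4
tool_pos: [0.6699, -0.0186, 0.1412]
eef_rot: [[0.182, -0.003, -0.983], [0.983, -0.0, 0.182], [-0.001, -1.0, 0.003]]
ft_force: [-0.3, -0.7, -0.7]
grip_width: 0.0419
```

```bash
python3 snap.py r2 180 60 280 210; python3 - <<'E'
from h import *
plan(.6635,-.019,.14,79.8,0,n=2)
E
```

```text
[ 0.66987702 -0.01860937  0.14116163] 38.4 79.49190708315055
now [ 0.6699 -0.0187  0.1412] yaw 79.5 q7 1.47 t 38.45 rows 2
-0.7, 0.6, 3.1, -0.1, -0.2, 0, 0, -0.8, 0.6, 3.1, -0.1, -0.1, -0.1, 0
```

View pics/r2.png

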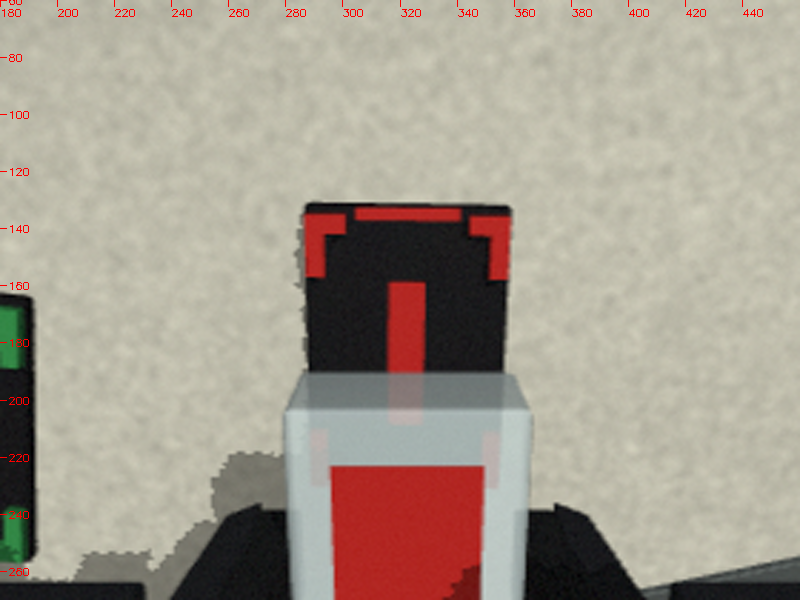

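```bash
python3 px.py r2 180 60 2.857 304,213,13 511,216,13 305,204,0 511,207,0
```

```text
304,213,13 [609.1 -40.5]
511,216,13 [621.9  24.2]
305,204,0 [607.1 -41.3]
511,207,0 [620.5  25.9]
```

```bash
python3 - <<'E'
from h import *
plan(.6644,-.0183,.04,79.1,0,n=4)
E
```

```text
now [ 0.6699 -0.0187  0.1412] yaw 79.5 q7 1.47 t 38.45 rows 4
-0.1, 25.3, 1.3, 0, 0.1, 0, 0, -0.1, 25.3, 1.3, -0.1, 0.1, 0, 0, -0.2, 25.3, 1.3, 0, 0.1, 0, 0, -0.1, 25.3, 1.4, -0.1, 0.1, -0.1, 0
```

Request:
servo_tool(deltas=[0,25,2,-0.1,0.2,0,0,0,32,2,-0.1,0.2,0,0,0,28,1,0,0,0,0,0,12,0,0,0,0,0,0,3,0,0,0,0,0,0,0,0,0,0,0,0])

```text
time: 39.2
tool_pos: [0.6651, -0.0199, 0.0416]
eef_rot: [[0.192, 0.004, -0.981], [0.981, -0.001, 0.192], [-0.0, -1.0, -0.005]]
ft_force: [0.9, 1.1, -0.2]
grip_width: 0.0415
```

```bash
python3 - <<'E'
from h import *
plan(.6644,-.0183,.0225,79.1,0,n=1)
E
python3 snap.py r3 180 60 280 210
```

```text
now [ 0.6651 -0.0199  0.0416] yaw 79.0 q7 1.49 t 39.2 rows 1
1.4, 19.1, 1.1, 0.3, -0.1, 0, 0
[ 0.66512972 -0.01985886  0.04161142] 39.2 78.95447100123597
```

View pics/r3.png

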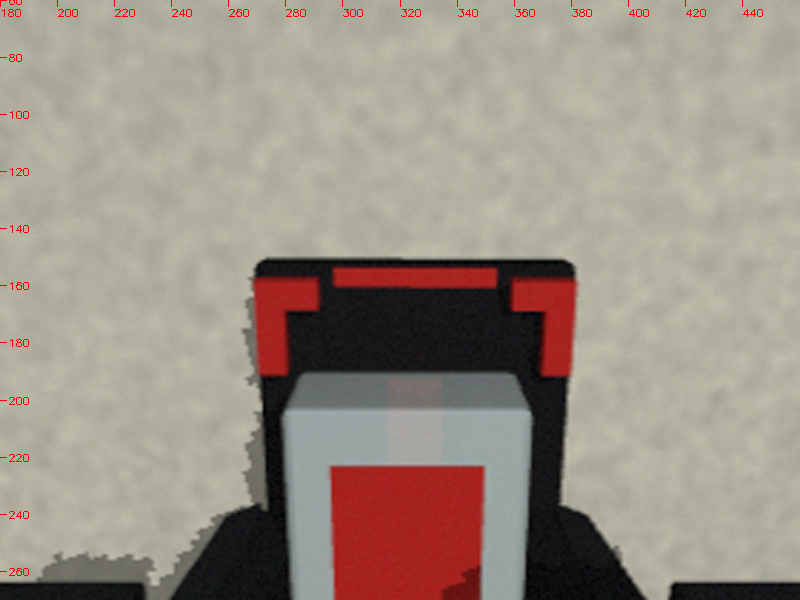

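Request:
servo_tool(deltas=[1.4,9,1,0.3,0,0,0,0,7,0,0,0,0,0,0,3,0,0,0,0,0,0,0,0,0,0,0,0])

```text
time: 39.75
tool_pos: [0.6658, -0.0181, 0.0231]
eef_rot: [[0.191, 0.002, -0.982], [0.982, -0.0, 0.191], [0.0, -1.0, -0.002]]
ft_force: [0.4, -0.3, -0.9]
grip_width: 0.0418
```

```bash
python3 - <<'E'
from h import *
plan(.6644,-.0183,.0225,79.1,0,n=1)
E
```

```text
now [ 0.6658 -0.0181  0.0231] yaw 79.0 q7 1.49 t 39.75 rows 1
-0.5, 0.6, 1.3, 0.1, -0.1, 0, 0
```

Request:
servo_tool(deltas=[-0.5,0.8,1.3,0.1,0,0,0,0,0.3,0,0,0,0,0,0,0,0,0,0,0,0,0,0,0,0,0,0,80,0,0,0,0,0,0,80,0,0,0,0,0,0,80,0,-30,0,0,0,0,100,0,-45,0,0,0,0,100,0,-40,0,0,0,0,100,0,-20,0,0,0,0,100,0,0,0,0,0,0,100,0,0,0,0,0,0,100])

```text
time: 41.25
tool_pos: [0.6632, -0.0183, 0.1587]
eef_rot: [[0.191, -0.003, -0.982], [0.982, 0.0, 0.191], [-0.0, -1.0, 0.003]]
ft_force: [0.3, 0.5, -0.4]
grip_width: 0.0881
```

```bash
python3 snap.py r4 220 90 200 150; python3 - <<'E'
from h import *
for n in("top","scene"): cv2.imwrite(f"pics/{n}_end.png",read_camera(n)[:,:,::-1])
E
```

```text
[ 0.66316636 -0.01827716  0.15866322] 41.25 78.96805633955944
```

View pics/r4.png

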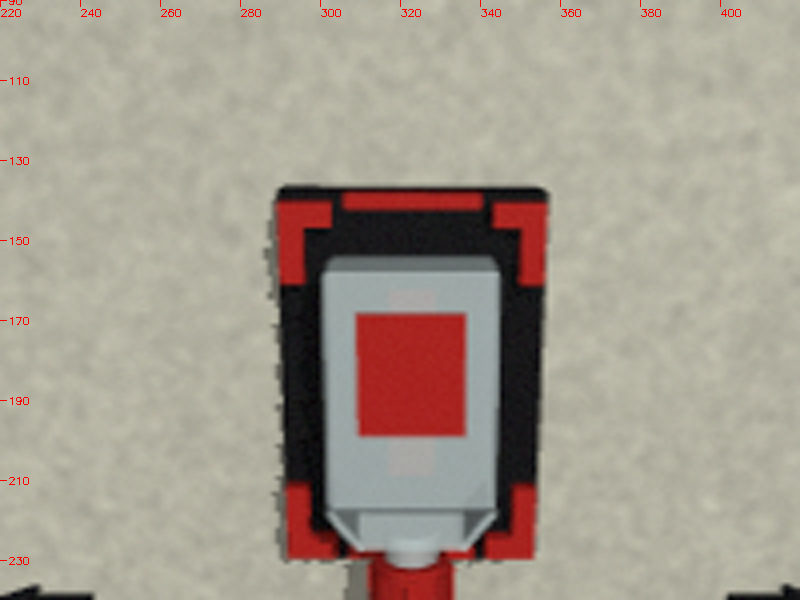

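View pics/scene_end.png

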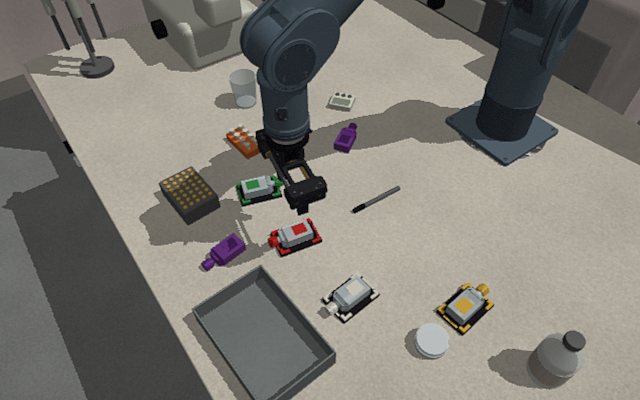

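View pics/top_end.png

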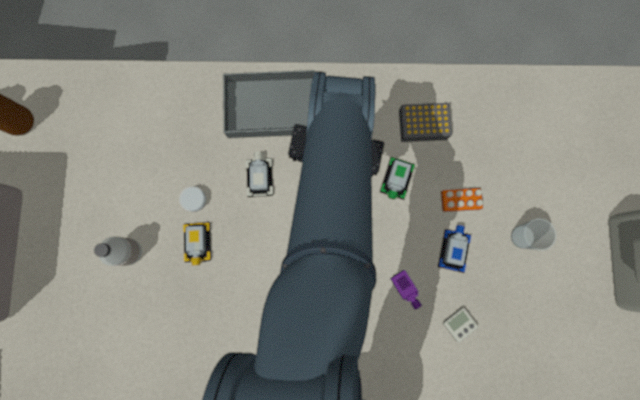

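```bash
python3 - <<'E'
from bench import *
print(hand_in())
E
```

```text
the job is handed in; nothing more can be done
None
```

I took both stacks apart from the top, in the order yellow, blue, white, green, red. Each flask went flat into the holder of its own colour, and I handed the job in at about 41 s of the 131 s allowed.

- **After each release:** I lifted off and looked at each flask with the wrist camera. All five lay flat and centred between their corner stops.
- **Final pictures:** The last top and scene views agree, except that the arm hid the red flask from above. The blue flask was hidden in the scene view but is visible from above. The purple look-alikes were not moved, and the open gripper stood about 0.15 m above the red flask, touching nothing.
- **A measurement that disagreed:** For yellow, the pictures put the flask 2 to 5 mm off centre along the holder, depending on which edge I measured from. The camera read that holder as 94 mm long, though its true length is 100 mm. Both figures are inside the 10 mm limit.

The force readings stayed near zero throughout. I saw no sign of tipping, but the hand-in reports no verdict.

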